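# Snap the washed lens back on the trailer tail light

## Robot

A 6-joint arm with a two-finger parallel gripper is mounted at the origin on the work surface. World frame = base frame: x ahead of the robot, y to its left, z up, the work surface at z = 0. Lengths are in m, angles in rad, forces in N, time in s.
With the tool pointing down it reaches from about 0.325 to 0.775 m from the base axis. Payload 5.5 kg.
Tool frame: the origin (TCP) lies between the finger pads; the fingertips stand 11 mm ahead of it and the grasp point (between the pads) lies 8 mm behind it; z points along the fingers, x is the direction in which the jaws open and shut, and the axes are right-handed (so a half turn about z gives the same grasp; the last joint's range is limited). The gripper opens to 85 mm and grips with 20 to 120 N. Pads are 22 mm wide; open, the fingers measure 114 mm over their backs; the gripper's body (76 mm by 85 mm) begins 54 mm behind the grasp point. The pads swing forward as they close: fully open they stand 13 mm farther back than shut.
Start: joints at [-1.204, 0.091, 1.231, -0, 1.82, -0.057], TCP at [0.247, -0.547, 0.242] pointing down, gripper open.
Joint ranges: [-2.87, 2.87], [-0.86, 2.18], [0.17, 2.46], [-1.51, 4.65], [0.06, 2.69], [-2.65, 2.65]. Speed limits (rad/s): [2.57, 2.57, 3.01, 3.14, 3.14, 3.14].

## Interface

Orientations are given as [roll, pitch, yaw] about the fixed x, y, z axes, in that order (R = Rz(yaw) Ry(pitch) Rx(roll)).
In Python, from station import robot gives the robot as it stands.
- The arm moves only by the tool play_rows, never from a script. Its argument "series" is one flat list of numbers, 6 for each row, row after row: the shift along the world's x, y, z in mm, then the turn, a rotation vector about the world's x, y, z in rad. In form: [dx, dy, dz, wx, wy, wz, dx, dy, dz, wx, wy, wz, ...]. A call has exactly 10 rows; each row shifts and turns the commanded pose from where the row before left it; what a row does not reach is not made up. A row lasts 1/8 s, in which the tool goes at most 62.5 mm and 10.7 degrees, less where a joint would pass 70% of its speed; a pose out of reach is approached as far as the arm can. A call with a gripper value outside its range is refused whole. "jaw" is the gripper command: -1 is shut, 1 is fully open, values between are in proportion, set as the call begins (left out, the last holds). The fingers move at their own pace and stop on an object; "grip_force" is the grip in N (left out, the last holds). Time passes only in rows, so rows that do not move let the fingers close, or fill a call up. It gives the time, the measured TCP pose, the force and the opening at its end, in the units of the state.
- robot.sense(): the state, without advancing time (a new reading comes with each control period).
- robot.grab_frame(name): name is "scene" or "top"; returns the picture (400x640x3 uint8, red, green, blue); there is no depth.
- robot.camera_model(name): a dict with "fx", "fy", "cx", "cy" (pixels), "R" (3x3) and "t" (3): a world point X has camera coordinates R X + t. Camera axes: x right, y down, z forward; pixel columns grow to the right and rows downward; lengths in m; the calibration is good to about 2 mm. A picture is of the moment at which its call begins. camera_model takes no time and is no camera call.
- robot.sign_off(): hands the job in, once; it reports no verdict.
The state is a dict: "clock": time; "q": joint angles; "qvel": joint speeds; "joint_efforts": joint torques, N m; "eef_pos": TCP position; "orientation": TCP orientation; "wrist_force": force on the tool from outside, world axes, zero at the start; "moment": the same for the moment, N m; "grip_width": finger opening in m.
Only numpy, scipy, OpenCV 4.12 (cv2) and the standard library are available. Lean on these libraries where they do the work, as an engineer would, in place of code of your own. Each camera call takes 0.05 s, during which the arm holds its last target.

## Task

The trailer's light bar has one lamp with its bulbs bare. Take the larger lens, which stands on edge in the drip rack, lay it on the bench open side down and let go, then take it across its width and set it square on the bare lamp, either end first. Press its corners down until all four clips have clicked home and the lens sits flush, then let go; leave the small lens, the tray, the screwdriver and the bottle where they are.

Things in the scene. Friction and masses are not known exactly. Their poses are not given: they have to be found in the camera images.
- lens_mid (a point): Centre of the lens to be fitted, a rigid dish 140 (its x) x 60 (its y) x 36 mm deep (its z points out of the closed face; the rim of the open side is at z = -18 mm). Walls 3 mm, 0.14 kg. It starts on a long side in an outer slot of the rack: x level, y up, open side towards the robot, edges 12 and 72 mm above the bench.
- lens_rim (a point): Middle of the lens's open side, on its rim: the flat edge of a 3 mm cross-wall at mid-length, so the middle can be pinched through the 36 mm depth. The long sides are flat, with a clip window 50 mm either side of mid-length, 3.5 to 13 mm from the rim. Stood on the bench on a long side, it tips onto its rim when its top is pushed over past 40 degrees.
- seat (a point): Centre of the bare lamp's seat, 48 mm above the bench, where the middle of the rim comes to rest (face then 36 mm above the seat); x along the lamp, z up. Two bulbs on the x axis, 31 mm either side, 28 mm high. Four tapered corner posts 17 mm high enter the lens with 0.75 mm play and guide it in from about 3 mm off.
- lamp: The bare lamp: black base plate 156 (x) x 90 (y) x 8 mm, fixed on the light bar, origin under its centre. Four spring clips 12 mm wide and 17 mm high rise from the seat outside the lens's long sides, at x = +-50 mm, y = +-27 to 36 mm, hooks sloping inwards; the middle of the long sides is free. A lens set on rests loosely on the hooks, rim about 11 mm above the seat.
- clip_a (a joint): Bend of the clip at seat x = +50 mm, +y side, in m: 0 at rest, about 0.003 while the lens forces it aside, 0 again once clicked in. It clicks when 8 to 20 N press on the face near that corner (say 50 mm along, 18 mm across from the middle; the last end is stiffest, its two clips may go together). Resistance drops, then the rim meets the seat; clicked, about 1 mm play is left.
- clip_b (a joint): The same for the clip at seat x = -50 mm, y = + side.
- clip_c (a joint): The same for the clip at seat x = -50 mm, y = - side.
- clip_d (a joint): The same for the clip at seat x = +50 mm, y = - side.
- light_bar: Fixed galvanised steel channel 640 (its y) x 104 (its x) x 40 mm, lying across the bench in front of the robot; origin under its centre. A lamp sits 170 mm from its middle towards each end: one bare, the other complete.
- lamp_done: The other lamp on the bar, already complete with its lens clicked home, fixed; origin under its base plate, overall 156 x 90 x 45 mm.
- rack: Fixed wire drip rack, 156 x 126 x 39 mm, origin under its centre. Three slots 48 mm apart along its x, each running along its y; slot floors 12 mm, divider tops 39 mm above the bench. The lens stands in one outer slot, the small lens in the other (x = -48, +48 mm), the middle is empty. Rack on the left or right, tray on the other side, free bench between.
- small_lens_mid (a point): Centre of the small lens, 105 x 44 x 28 mm, standing on its long side in the other outer slot: leave it.
- tray: Steel parts tray 130 x 160 x 32 mm with hardware, origin under its centre: leave it.
- screwdriver: Screwdriver 200 mm long lying beyond the light bar, origin under its middle: leave it.
- bottle: Cleaner bottle 64 mm across and 190 mm high standing at the side, origin under its centre: leave it.
There are look-alikes about, which are no part of the job. What is shaped like the part that bears lens_mid but brown is not meant.

How it is judged:
By the outcome, as a careful person would: the job done as asked, in the order asked, and still so for the second after the job is handed in, with the robot touching nothing.
It also fails if it takes over 72 s, if anything falls off the work surface, if the arm or the gripper's body presses on something with over 40 N, if the wrist force passes 120 N, or if a joint passes its speed limit or range.

## Working session

There is one attempt and no reset: what is moved stays moved. The work goes in short steps, Python scripts to look and compute and a tool call to move; the robot and the scene stay as the last step left them, time stands still between calls to the robot, and variables do not carry over. Pictures are saved under pics/ and viewed, and the job is handed in when it is done.

Besides the shell and the picture viewer there is one more tool, called after "Emit:" by a JSON object that holds its "method" and its "body". play_rows: Moves the arm, as the interface text tells. Its arguments: {"type":"object","properties":{"series":{"type":"array"},"jaw":{"type":"number"},"grip_force":{"type":"number"}},"required":["series"]}

```bash
ls; mkdir -p pics; python3 - <<'E'
from station import robot
import cv2, json, numpy as np
print(robot.sense())
for n in ("scene","top"):
    im=robot.grab_frame(n); cv2.imwrite(f"pics/{n}0.png",im[:,:,::-1])
    m=robot.camera_model(n); print(n,{k:np.round(v,4).tolist() for k,v in m.items()})
E
```

```text
pics
{'clock': 0.0, 'q': array([-1.20370068e+00,  9.18783577e-02,  1.23186183e+00,  2.23415826e-06,
        1.81979554e+00, -5.67035351e-02]), 'qvel': array([-7.35578435e-04, -5.80789584e-04,  6.26341180e-04, -5.71387105e-04,
        1.65851035e-03, -6.65081858e-05]), 'joint_efforts': array([ 1.81905427e-03, -4.58727908e+01, -4.18020880e+01,  3.11773442e-05,
        1.16200576e-02, -3.45685908e-05]), 'eef_pos': array([ 0.24664263, -0.54668621,  0.24115275]), 'orientation': array([-3.14148037e+00,  1.93982490e-03, -1.14699649e+00]), 'wrist_force': array([-0.14179633, -0.29952204,  0.31195594]), 'moment': array([-0.01613198,  0.042723  ,  0.00311495]), 'grip_width': 0.08545366355874276}
scene {'fx': 384.2241, 'fy': 384.2241, 'cx': 321.7652, 'cy': 202.8655, 'R': [[-0.7816, 0.6237, 0.0047], [0.4235, 0.5362, -0.7301], [-0.4579, -0.5687, -0.6833]], 't': [0.497, -0.1308, 1.1526]}
top {'fx': 483.4837, 'fy': 483.4837, 'cx': 328.7907, 'cy': 187.375, 'R': [[0.0269, -0.9996, 0.0108], [-0.9893, -0.0282, -0.1433], [0.1436, -0.0069, -0.9896]], 't': [-0.1572, 0.5558, 1.3955]}
```

View pics/scene0.png

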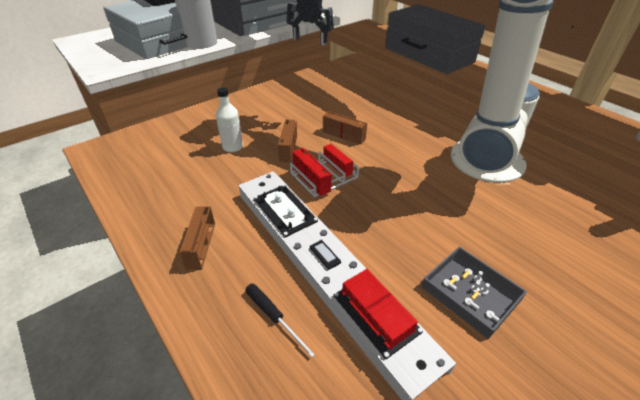

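View pics/top0.png

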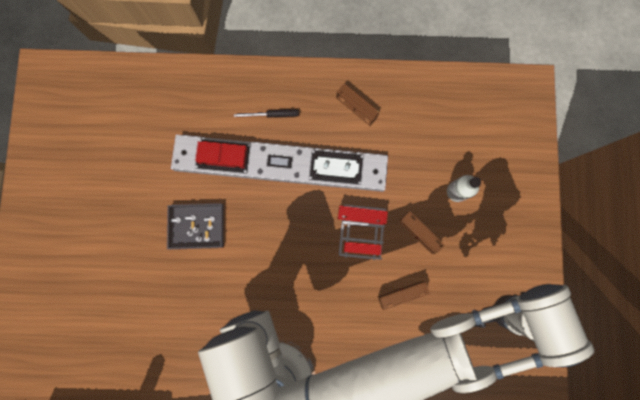

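The scene view shows the red lens in the rack's slot nearest the bar (scene 312,172; top 362,215). The small red lens is behind it (scene 338,159; top 362,248). The fitted red lens is at (scene 378,308; top 222,155), and three brown look-alikes are at (top 357,103; 423,232; 403,290). The bare lamp is at top 337,166. Next I'll take a close crop and mask the colours.

```bash
cat > h.py <<'E'
import numpy as np, cv2
from station import robot
def cam(n):
    m=robot.camera_model(n); return m
def proj(n,X):
    m=cam(n); c=np.array(X)@np.array(m["R"]).T+m["t"]
    return np.stack([m["fx"]*c[...,0]/c[...,2]+m["cx"],m["fy"]*c[...,1]/c[...,2]+m["cy"]],-1)
def ray(n,uv):
    m=cam(n);R=np.array(m["R"]);d=R.T@np.array([(uv[0]-m["cx"])/m["fx"],(uv[1]-m["cy"])/m["fy"],1]);o=-R.T@np.array(m["t"]);return o,d
def onz(n,uv,z):
    o,d=ray(n,uv); return o+d*(z-o[2])/d[2]
def tri(uva,uvb):
    A=[];b=[]
    M=np.zeros((3,3));v=np.zeros(3)
    for n,uv in(("scene",uva),("top",uvb)):
        o,d=ray(n,uv);d/=np.linalg.norm(d);P=np.eye(3)-np.outer(d,d);M+=P;v+=P@o
    return np.linalg.solve(M,v)
def red(im):
    h=cv2.cvtColor(im,cv2.COLOR_RGB2HSV); return (((h[...,0]<4)|(h[...,0]>176))&(h[...,1]>215)&(h[...,2]>70)).astype(np.uint8)*255
def zoom(im,x0,y0,x1,y1,s,fn):
    cv2.imwrite(fn,cv2.resize(im[y0:y1,x0:x1],None,fx=s,fy=s,interpolation=cv2.INTER_CUBIC)[:,:,::-1])
E
python3 - <<'E'
from h import *
for n in("scene","top"):
    im=cv2.imread(f"pics/{n}0.png")[:,:,::-1]
    m=red(im); k,l,s,c=cv2.connectedComponentsWithStats(m)
    for i in range(1,k):
        if s[i,4]>60:
            cnt=np.argwhere(l==i)[:,::-1].astype(np.float32); print(n,s[i],cv2.minAreaRect(cnt))
im=cv2.imread("pics/scene0.png")[:,:,::-1]; zoom(im,230,130,380,250,5,"pics/s1.png")
im=cv2.imread("pics/top0.png")[:,:,::-1]; zoom(im,290,130,410,270,4,"pics/t1.png")
E
```

```text
scene [325 147  27  28 140] ((339.1538391113281, 158.7692413330078), (35.291358947753906, 11.490211486816406), 43.15238952636719)
scene [296 161  35  33 293] ((315.98370361328125, 173.2960662841797), (41.33025360107422, 19.4416446685791), 50.440330505371094)
```

View pics/s1.png

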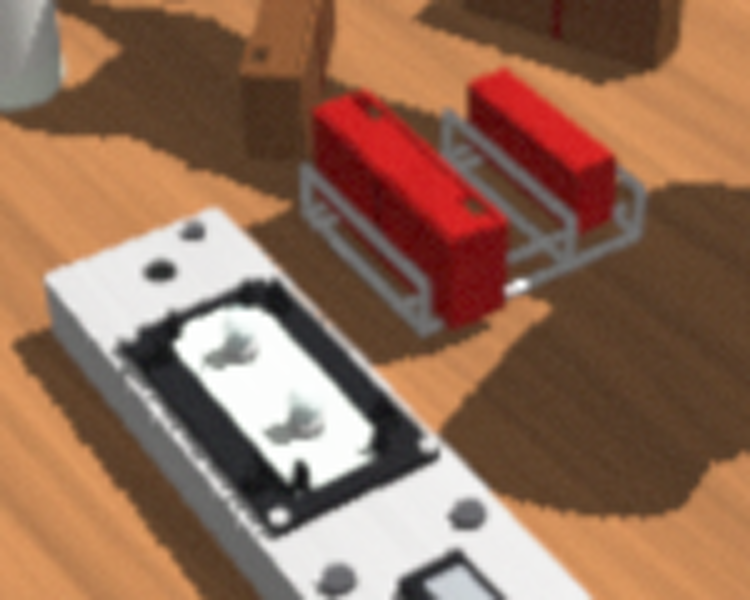

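View pics/t1.png

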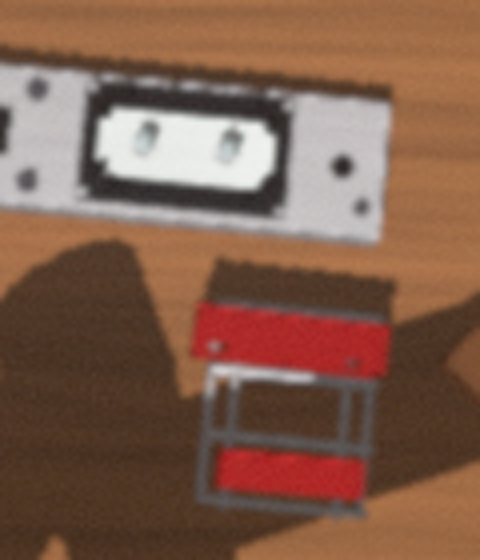

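The crop confirms it. The far-slot lens (crop 72-122 px high, with clip windows near its robot-side edge) is the larger one, and the other is the small lens. Now I'll measure the lens, rack and lamp.

```bash
cat >> h.py <<'E'
def redm(im,smin=150,vmin=60):
    h=cv2.cvtColor(im,cv2.COLOR_RGB2HSV); return (((h[...,0]<6)|(h[...,0]>174))&(h[...,1]>smin)&(h[...,2]>vmin)).astype(np.uint8)*255
def rects(n,im,z,amin=60,**k):
    m=redm(im,**k); c,_=cv2.findContours(m,cv2.RETR_EXTERNAL,cv2.CHAIN_APPROX_NONE)
    for q in c:
        if cv2.contourArea(q)<amin: continue
        P=np.array([onz(n,p[0],z)[:2] for p in q.astype(float)],np.float32)
        r=cv2.minAreaRect(P*1000); bb=cv2.boundingRect(q); print(n,bb,"centre mm",np.round(r[0],1),"size",np.round(r[1],1),"ang",round(r[2],2))
E
python3 - <<'E'
from h import *
im=cv2.imread("pics/top0.png")[:,:,::-1]
print(im[215,362],im[248,362],im[155,222])
rects("top",im,0.072)
print("done lamp"); rects("top",im,0.084)
# lamp: black plate & white seat
h=cv2.cvtColor(im,cv2.COLOR_RGB2HSV)
m=np.zeros(im.shape[:2],np.uint8); g=im.max(2)
m[145:188,305:370]=((g[145:188,305:370]<70))*255
c,_=cv2.findContours(m,cv2.RETR_EXTERNAL,cv2.CHAIN_APPROX_NONE)
q=max(c,key=cv2.contourArea)
r=cv2.minAreaRect(np.array([onz("top",p[0],0.048)[:2]*1000 for p in q.astype(float)],np.float32));print("plate",r)
m=np.zeros(im.shape[:2],np.uint8); m[145:188,305:370]=((im.min(2)[145:188,305:370]>205))*255
c,_=cv2.findContours(m,cv2.RETR_EXTERNAL,cv2.CHAIN_APPROX_NONE)
q=max(c,key=cv2.contourArea)
r=cv2.minAreaRect(np.array([onz("top",p[0],0.048)[:2]*1000 for p in q.astype(float)],np.float32));print("white",r)
# bar
m=((h[...,1]<40)&(g>120)).astype(np.uint8)*255; m[:120]=0;m[200:]=0
c,_=cv2.findContours(cv2.morphologyEx(m,cv2.MORPH_CLOSE,np.ones((5,5))),cv2.RETR_EXTERNAL,cv2.CHAIN_APPROX_NONE)
q=max(c,key=cv2.contourArea)
r=cv2.minAreaRect(np.array([onz("top",p[0],0.04)[:2]*1000 for p in q.astype(float)],np.float32));print("bar",r)
E
```

```text
[175  45  44] [176  42  39] [165  37  35]
top (344, 242, 38, 14) centre mm [ 382.8 -242.1] size [107.2  31.6] ang 86.4
top (338, 205, 50, 19) centre mm [ 479.  -240.9] size [141.7  41.3] ang 84.87
top (196, 141, 51, 27) centre mm [645.4 176.3] size [142.5  69.1] ang 85.85
done lamp
top (344, 242, 38, 14) centre mm [ 382.6 -241.2] size [106.2  31.3] ang 86.4
top (338, 205, 50, 19) centre mm [ 477.9 -240. ] size [140.5  40.9] ang 84.87
top (196, 141, 51, 27) centre mm [642.9 173.7] size [141.3  68.5] ang 85.85
plate ((622.5267333984375, -161.517822265625), (147.36512756347656, 85.2939682006836), 86.20970916748047)
white ((621.2665405273438, -161.2679443359375), (126.98225402832031, 47.25822067260742), 85.85018157958984)
bar ((632.1224365234375, 7.8927001953125), (640.5433959960938, 110.18669891357422), 85.86164093017578)
```

```bash
python3 - <<'E'
from h import *
print("cams",[(-np.array(cam(n)["R"]).T@np.array(cam(n)["t"])).round(3) for n in("scene","top")])
print("bottle",onz("top",(460,192),0.02).round(3), tri((223,92),(476,182)).round(3))
print("brown near",onz("top",(403,290),0.03).round(3),onz("top",(423,232),0.03).round(3))
print("tray",onz("top",(196,224),0.03).round(3))
a=np.radians(84.87+0.5); u=np.array([np.cos(a),np.sin(a),0]); v=np.array([np.sin(a),-np.cos(a),0])
c=np.array([.4815,-.241,.072])
P=np.array([c+sx*.07*u+sy*.018*v for sx in(-1,1) for sy in(-1,1)])
a=np.radians(85.9); u=np.array([np.cos(a),np.sin(a),0]); v=np.array([np.sin(a),-np.cos(a),0])
L=np.array([.6225,-.1615,.048])
Q=np.array([L+sx*.078*u+sy*.045*v for sx in(-1,1) for sy in(-1,1)])
C=np.array([L+sx*.05*u+sy*.0315*v+np.array([0,0,.017]) for sx in(-1,1) for sy in(-1,1)])
for n,box,s in(("scene",(230,130,380,250),5),("top",(290,130,410,270),4)):
    im=cv2.imread(f"pics/{n}0.png")[:,:,::-1]; x0,y0,x1,y1=box
    z=cv2.resize(im[y0:y1,x0:x1],None,fx=s,fy=s,interpolation=cv2.INTER_CUBIC)
    for X,col in((P,(0,255,0)),(Q,(0,255,255)),(C,(255,0,255))):
        for p in proj(n,X): cv2.circle(z,tuple(int(t) for t in ((p+.5-[x0,y0])*s)),3,col,-1)
    cv2.imwrite(f"pics/{n}_chk.png",z[:,:,::-1])
E
```

```text
cams [array([0.972, 0.416, 0.69 ]), array([ 0.354, -0.132,  1.462])]
bottle [ 0.56  -0.538  0.02 ] [ 0.565 -0.536  0.18 ]
brown near [ 0.266 -0.366  0.03 ] [ 0.436 -0.424  0.03 ]
tray [0.441 0.247 0.03 ]
```

View pics/scene_chk.png

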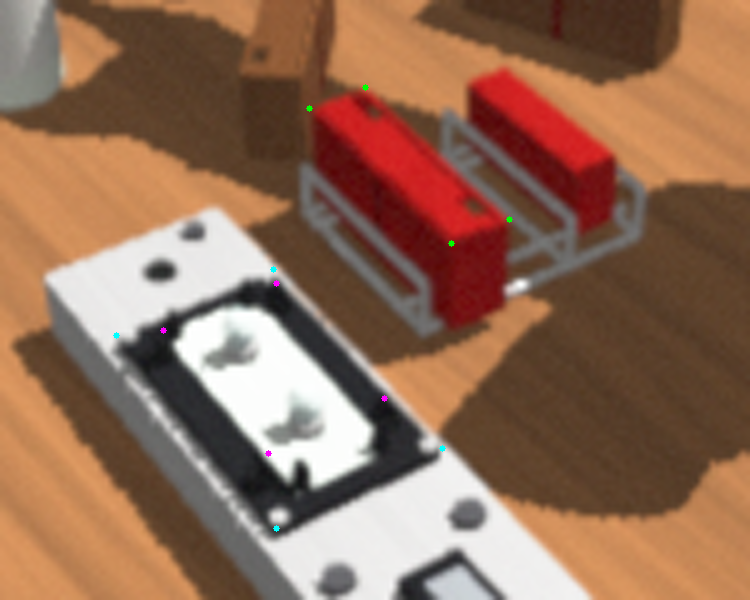

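View pics/top_chk.png

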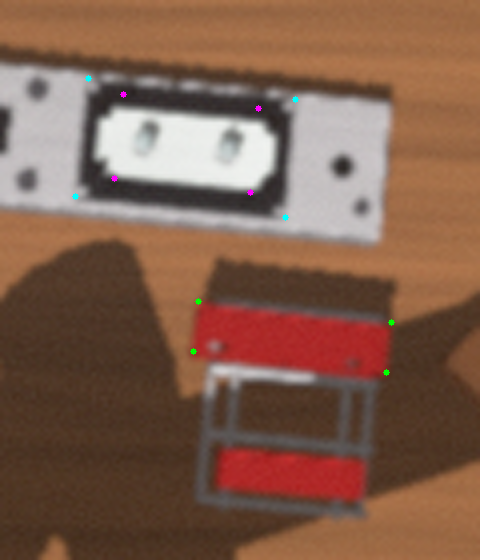

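The overlay agrees in both views to about 1-2 px, so lens centre is (481,-241), heading about -5 deg, and the lamp is near (622,-161). I'm moving over the lens.

Emit:
{"method": "play_rows", "body": {"series": [23.4, 30.6, -8, 0, 0, 0.106, 23.4, 30.6, -8, 0, 0, 0.106, 23.4, 30.6, -8, 0, 0, 0.106, 23.4, 30.6, -12, 0, 0, 0.106, 23.4, 30.6, -12, 0, 0, 0.106, 23.4, 30.6, -14, 0, 0, 0.106, 23.4, 30.6, -14, 0, 0, 0.106, 23.4, 30.6, -14, 0, 0, 0.106, 23.4, 30.6, -14, 0, 0, 0.106, 23.4, 30.6, -7, 0, 0, 0.106], "jaw": 1, "grip_force": 40}}

```text
clock: 1.35
eef_pos: [0.4808, -0.2395, 0.1297]
orientation: [-3.141, 0.002, -0.083]
wrist_force: [0.0, 0.7, 0.1]
grip_width: 0.0853
```

Emit:
{"method": "play_rows", "body": {"series": [0, 0, -20, 0, 0, 0, 0, 0, -20, 0, 0, 0, 0, 0, -15, 0, 0, 0, 0, 0, -10, 0, 0, 0, 0, 0, -6, 0, 0, 0, 0, 0, -4, 0, 0, 0, 0, 0, 0, 0, 0, 0, 0, 0, 0, 0, 0, 0, 0, 0, 0, 0, 0, 0, 0, 0, 0, 0, 0, 0]}}

```text
clock: 2.6
eef_pos: [0.4809, -0.241, 0.0566]
orientation: [3.141, -0.0, -0.087]
wrist_force: [-0.1, 0.4, 0.2]
grip_width: 0.0855
```

Emit:
{"method": "play_rows", "body": {"series": [0, 0, 0, 0, 0, 0, 0, 0, 0, 0, 0, 0, 0, 0, 0, 0, 0, 0, 0, 0, 0, 0, 0, 0, 0, 0, 0, 0, 0, 0, 0, 0, 0, 0, 0, 0, 0, 0, 0, 0, 0, 0, 0, 0, 0, 0, 0, 0, 0, 0, 0, 0, 0, 0, 0, 0, 0, 0, 0, 0], "jaw": -1}}

```text
clock: 3.85
eef_pos: [0.4808, -0.241, 0.0564]
orientation: [3.142, -0.0, -0.087]
wrist_force: [0.8, 0.0, 1.7]
grip_width: 0.0354
```

Emit:
{"method": "play_rows", "body": {"series": [0, 0, 15, 0, 0, 0, 0, 0, 30, 0, 0, 0, 0, 0, 40, 0, 0, 0, 2, 29, 5, -0.012, -0.137, 0, 2, 29, 0, -0.012, -0.137, 0, 2, 29, 0, -0.012, -0.137, 0, 2, 29, 0, -0.012, -0.137, 0, 2, 29, 0, -0.012, -0.137, 0, 2, 29, 0, -0.012, -0.137, 0, 1, 29, 0, -0.012, -0.137, 0]}}

```text
clock: 5.1
eef_pos: [0.5476, -0.0445, 0.1412]
orientation: [-3.139, -0.937, -0.088]
wrist_force: [-0.2, -0.7, -1.8]
grip_width: 0.0356
```

```bash
python3 - <<'E'
from h import *
im=robot.grab_frame("scene"); zoom(im,230,60,430,230,4,"pics/s2.png")
s=robot.sense(); print(s["eef_pos"],s["orientation"],s["wrist_force"],s["q"].round(2))
E
```

```text
[ 0.54773637 -0.04132212  0.13762767] [-3.13450817 -0.93776042 -0.08863578] [ 0.1201172   1.90957175 -4.25675563] [-0.19 -0.86  2.38  0.14  0.69 -0.17]
```

View pics/s2.png

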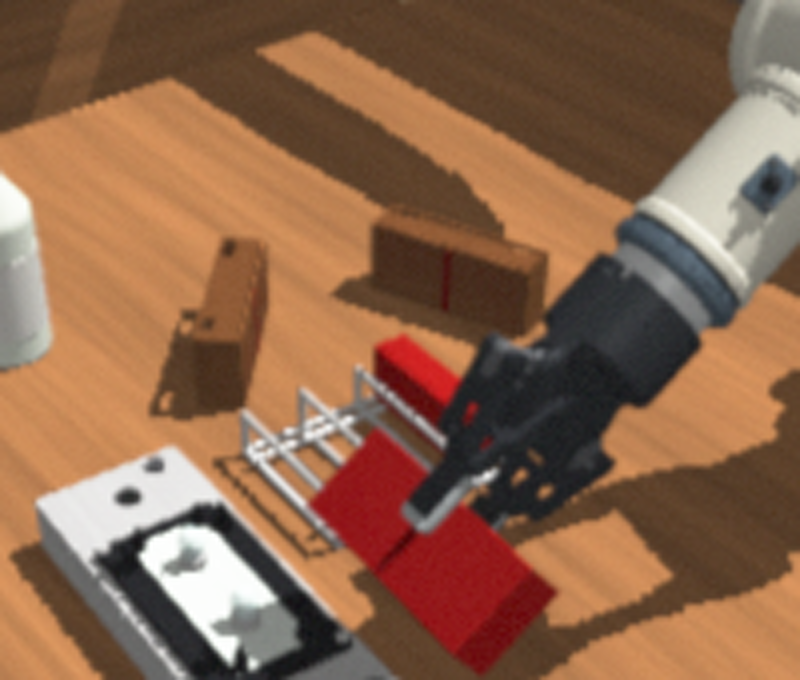

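The lens is held at 54° tilt, rim towards the robot (scene crop 440,550), but joint 2 hit its limit and x stopped at 548. I'll descend first, then pull in.

Emit:
{"method": "play_rows", "body": {"series": [0, 0, -20, 0, 0, 0, 0, 0, -20, 0, 0, 0, -4, 0, -15, 0, 0, 0, -5, 0, -12, 0, 0, 0, -5, 0, -10, 0, 0, 0, -5, 0, -8, 0, 0, 0, -5, 0, -4, 0, 0, 0, -4, 0, -2, 0, 0, 0, 0, 0, 0, 0, 0, 0, 0, 0, 0, 0, 0, 0]}}

```text
clock: 6.4
eef_pos: [0.5472, -0.0469, 0.0687]
orientation: [-3.14, -0.927, -0.086]
wrist_force: [-36.7, 10.3, 28.2]
grip_width: 0.0355
```

```bash
python3 - <<'E'
from h import *
s=robot.sense(); print(s["eef_pos"],s["orientation"],s["wrist_force"],s["q"].round(2))
E
```

```text
[ 0.54724237 -0.04690181  0.06873846] [-3.13971983 -0.92661741 -0.08580695] [-36.65644098  10.26207648  28.20230816] [-0.21 -0.78  2.46  0.19  0.55 -0.24]
```

Wrist force is 36 N. Joint 3 is at its limit, so x couldn't pull in and the lens edge is touching the bar's edge. I'll back off upwards, then work out the arm's reach.

Emit:
{"method": "play_rows", "body": {"series": [0, 0, 15, 0, 0, 0, 0, 0, 15, 0, 0, 0, 0, 0, 15, 0.008, 0.08, 0, 0, 0, 10, 0.008, 0.08, 0, 0, 0, 0, 0.008, 0.08, 0, -5, 0, 0, 0.008, 0.08, 0, -5, 0, 0, 0, 0, 0, -5, 0, 0, 0, 0, 0, 0, 0, 0, 0, 0, 0, 0, 0, 0, 0, 0, 0]}}

```text
clock: 7.65
eef_pos: [0.5288, -0.0471, 0.1149]
orientation: [-3.135, -0.593, -0.09]
wrist_force: [-0.3, 1.4, -0.7]
grip_width: 0.0354
```

```bash
cat > kin.py <<'E'
import numpy as np
from scipy.optimize import least_squares
from scipy.spatial.transform import Rotation as Ro
def fk(q,p):
    h,a,b,L,e,f=p
    R=Ro.from_euler('z',q[0])*Ro.from_euler('y',q[1]); x=np.array([0,0,h])+Ro.from_euler('z',q[0]).apply([f,0,0])+R.apply([0,0,a])
    R=R*Ro.from_euler('y',q[2]); x=x+R.apply([e,0,b]); R=R*Ro.from_euler('z',q[3])*Ro.from_euler('y',q[4]); x=x+R.apply([0,0,L]); R=R*Ro.from_euler('z',q[5])
    return x,R
E
python3 - <<'E'
from h import *
from kin import *
s=robot.sense(); print(s["clock"],s["eef_pos"],s["orientation"],s["wrist_force"],s["grip_width"],s["q"].round(3).tolist())
D=[([-1.2037,.09188,1.23186,0,1.8198,-.0567],[.24664,-.54669,.24115],[-3.1415,.0019,-1.147]),
([-.19,-.86,2.38,.14,.69,-.17],[.5477,-.0413,.1376],[-3.1345,-.9378,-.0886]),
([-.21,-.78,2.46,.19,.55,-.24],[.5472,-.0469,.0687],[-3.1397,-.9266,-.0858]),
(s["q"],s["eef_pos"],s["orientation"])]
for q,x,o in D:
    R=fk(q,[.3,.3,.3,.2,0,0])[1]; print("dR",(R.inv()*Ro.from_euler('xyz',o)).as_rotvec().round(3))
f=lambda p:np.concatenate([fk(q,p)[0]-x for q,x,o in D]+[0.01*np.array(p)[4:]])
r=least_squares(f,[.3,.4,.4,.2,0,0]); print(r.x.round(4)); print((f(r.x)*1000).round(1))
E
```

```text
7.65 [ 0.528757   -0.04713229  0.114868  ] [-3.13498852 -0.59346837 -0.09021499] [-0.27520942  1.41503988 -0.70003933] 0.03539466916880867 [-0.193, -0.623, 2.149, 0.075, 1.027, -0.124]
dR [ 0.     0.    -3.142]
dR [-2.00e-03  0.00e+00 -3.14e+00]
dR [ 5.000e-03 -3.000e-03 -3.139e+00]
dR [-0.     0.     3.142]
[ 0.2118  0.612   0.6505  0.5938  0.1468 -0.1183]
[-30.1 -16.5   3.    3.7 -11.    9.4   4.8 -10.8   3.2 -20.1 -13.5 -15.6
   1.5  -1.2]
```

```bash
cat > kin.py <<'E'
import numpy as np
from scipy.optimize import least_squares
from scipy.spatial.transform import Rotation as Ro
LIM=np.array([[-2.87,2.87],[-.86,2.18],[.17,2.46],[-1.51,4.65],[.06,2.69],[-2.65,2.65]])
def fk(q,p):
    h,a,b,L,g,e,w=p
    R=Ro.from_euler('z',q[0])*Ro.from_euler('y',q[1]); x=np.array([0,0,h])+Ro.from_euler('z',q[0]).apply([0,g,0])+R.apply([0,0,a])
    R=R*Ro.from_euler('y',q[2]); x=x+R.apply([e,0,b]); R=R*Ro.from_euler('z',q[3])*Ro.from_euler('y',q[4]); x=x+R.apply([w,0,L]); R=R*Ro.from_euler('z',q[5]+np.pi)
    return x,R
E
python3 - <<'E'
from h import *
from kin import *
s=robot.sense()
D=[([-1.2037,.09188,1.23186,0,1.8198,-.0567],[.24664,-.54669,.24115],[-3.1415,.0019,-1.147]),
([-.19,-.86,2.38,.14,.69,-.17],[.5477,-.0413,.1376],[-3.1345,-.9378,-.0886]),
([-.21,-.78,2.46,.19,.55,-.24],[.5472,-.0469,.0687],[-3.1397,-.9266,-.0858]),
(s["q"],s["eef_pos"],s["orientation"])]
for reg in (0.01,0.1):
  f=lambda p:np.concatenate([fk(q,p)[0]-x for q,x,o in D]+[reg*np.array(p)[5:]])
  r=least_squares(f,[.3,.4,.4,.2,0.03,0,0]); print(r.x.round(4).tolist()); print((f(r.x)*1000).round(1))
E
```

```text
[0.1579, 0.3831, 0.5579, 0.3417, 0.0336, 0.0961, 0.0001]
[-0.4 -0.2 -0.1  0.3  1.   0.9 -0.2 -0.9 -0.9 -0.2  0.4  0.1  1.   0. ]
[0.1115, 0.3902, 0.5618, 0.3388, 0.0341, 0.0595, -0.0041]
[-0.   0.3 -0.3 -2.8  1.4  0.8  2.9 -2.  -1.4 -0.1  0.5  0.8  6.  -0.4]
```

```bash
cat >> kin.py <<'E'
P0=[0.1579, 0.3831, 0.5579, 0.3417, 0.0336, 0.0961, 0.0001]
def pose(h,th):  # tool orientation: jaw x heading h, tilted th so that lens z rises
    d=np.array([np.cos(h),np.sin(h),0]);lx=np.array([-np.sin(h),np.cos(h),0])
    return Ro.from_rotvec(-th*lx)*Ro.from_euler('xyz',[np.pi,0,h])
def ik(x,R,q0,m=0.03):
    f=lambda q:np.concatenate([(fk(q,P0)[0]-x)*5,(R.inv()*fk(q,P0)[1]).as_rotvec()])
    lo,hi=LIM[:,0]+m,LIM[:,1]-m
    r=least_squares(f,np.clip(q0,lo+1e-3,hi-1e-3),bounds=(lo,hi)); return r.x,np.abs(f(r.x)).max()
E
python3 - <<'E'
from kin import *
q0=[-0.193,-0.623,2.149,0.075,1.027,-0.124]
for th in (45,50,54):
  t=np.radians(th)
  for hd in (-95,-70,-45,-20,-5,20,45,70,90):
    h=np.radians(hd);d=np.array([np.cos(h),np.sin(h),0]);out=[]
    for x in (.36,.42,.48,.52):
      for y in (-.08,0,.08):
        # laid centre (x,y) ; P=c+30d
        P=np.array([x,y,0.001])+.03*d
        tcp=P+d*(.018*np.cos(t)-.0444*np.sin(t))+np.array([0,0,.018*np.sin(t)+.0444*np.cos(t)])
        best=min((ik(tcp,pose(h,t),g) for g in (q0,[0,-.3,1.8,1.2,1.2,0],[0,-.3,1.8,-1.2,1.2,0])),key=lambda r:r[1])
        if best[1]<.01: out.append((x,y))
    print(th,hd,out)
E
```

```text
45 -95 [(0.36, -0.08), (0.36, 0), (0.36, 0.08), (0.42, -0.08), (0.42, 0), (0.42, 0.08), (0.48, -0.08), (0.48, 0), (0.48, 0.08), (0.52, -0.08), (0.52, 0), (0.52, 0.08)]
45 -70 [(0.36, -0.08), (0.36, 0), (0.36, 0.08), (0.42, -0.08), (0.42, 0), (0.42, 0.08), (0.48, -0.08), (0.48, 0), (0.48, 0.08), (0.52, -0.08), (0.52, 0), (0.52, 0.08)]
45 -45 [(0.36, 0.08), (0.42, 0), (0.42, 0.08), (0.48, -0.08), (0.48, 0), (0.48, 0.08), (0.52, -0.08), (0.52, 0), (0.52, 0.08)]
45 -20 [(0.48, 0.08), (0.52, -0.08), (0.52, 0), (0.52, 0.08)]
45 -5 [(0.52, -0.08), (0.52, 0), (0.52, 0.08)]
45 20 [(0.48, -0.08), (0.52, -0.08), (0.52, 0), (0.52, 0.08)]
45 45 [(0.36, -0.08), (0.42, -0.08), (0.42, 0), (0.48, -0.08), (0.48, 0), (0.48, 0.08), (0.52, -0.08), (0.52, 0), (0.52, 0.08)]
45 70 [(0.36, -0.08), (0.36, 0), (0.36, 0.08), (0.42, -0.08), (0.42, 0), (0.42, 0.08), (0.48, -0.08), (0.48, 0), (0.48, 0.08), (0.52, -0.08), (0.52, 0), (0.52, 0.08)]
45 90 [(0.36, -0.08), (0.36, 0), (0.36, 0.08), (0.42, -0.08), (0.42, 0), (0.42, 0.08), (0.48, -0.08), (0.48, 0), (0.48, 0.08), (0.52, -0.08), (0.52, 0), (0.52, 0.08)]
50 -
[... 1302 characters left out ...]
 0), (0.48, 0.08), (0.52, -0.08), (0.52, 0), (0.52, 0.08)]
54 -45 [(0.36, 0.08), (0.42, 0), (0.42, 0.08), (0.48, -0.08), (0.48, 0), (0.48, 0.08), (0.52, -0.08), (0.52, 0), (0.52, 0.08)]
54 -20 [(0.52, 0.08)]
54 -5 []
54 20 [(0.52, -0.08)]
54 45 [(0.36, -0.08), (0.42, -0.08), (0.42, 0), (0.48, -0.08), (0.48, 0), (0.48, 0.08), (0.52, -0.08), (0.52, 0), (0.52, 0.08)]
54 70 [(0.36, -0.08), (0.36, 0), (0.36, 0.08), (0.42, -0.08), (0.42, 0), (0.42, 0.08), (0.48, -0.08), (0.48, 0), (0.48, 0.08), (0.52, -0.08), (0.52, 0), (0.52, 0.08)]
54 90 [(0.36, -0.08), (0.36, 0), (0.36, 0.08), (0.42, -0.08), (0.42, 0), (0.42, 0.08), (0.48, -0.08), (0.48, 0), (0.48, 0.08), (0.52, -0.08), (0.52, 0), (0.52, 0.08)]
```

```bash
python3 - <<'E'
from kin import *
q=np.array([-0.193,-0.623,2.149,0.075,1.027,-0.124]); x0=np.array([.5288,-.0471,.1149])
pts=[]
for k in range(1,6): pts.append((x0+[0,0,0]+np.array([-.0756,.0433,-.02])*k/10,-.088-.156*k,.598))
for k in range(1,6): pts.append((x0+np.array([-.0756,.0433,-.02])*(5+k)/10,-.87,.598+.07*k))
pts.append((np.array([.4532,-.0038,.042]),-.87,.94))
for x,h,t in pts:
    qn,e=ik(x,pose(h,t),q); print(qn.round(2),round(e,4),"max rate",np.round(np.abs(qn-q)*8/[2.57,2.57,3.01,3.14,3.14,3.14],2).max()); q=qn
E
```

```text
[-0.09 -0.64  2.16 -0.1   1.03  0.18] 0.0 max rate 0.78
[ 0.01 -0.63  2.16 -0.26  1.06  0.47] 0.0 max rate 0.74
[ 0.1  -0.59  2.14 -0.39  1.12  0.74] 0.0 max rate 0.68
[ 0.17 -0.53  2.1  -0.49  1.2   0.98] 0.0 max rate 0.61
[ 0.23 -0.46  2.06 -0.55  1.29  1.19] 0.0 max rate 0.54
[ 0.3  -0.49  2.11 -0.64  1.28  1.28] 0.0 max rate 0.22
[ 0.36 -0.51  2.16 -0.72  1.28  1.37] 0.0 max rate 0.22
[ 0.42 -0.52  2.2  -0.81  1.3   1.46] 0.0 max rate 0.23
[ 0.49 -0.52  2.24 -0.89  1.32  1.55] 0.0 max rate 0.23
[ 0.55 -0.51  2.27 -0.97  1.34  1.64] 0.0 max rate 0.23
[ 0.55 -0.43  2.31 -0.99  1.27  1.74] 0.0 max rate 0.27
```

Emit:
{"method": "play_rows", "body": {"series": [-5, 5, 0, 0, 0, -0.156, -5, 5, 0, 0, 0, -0.156, -6, 4, 0, 0, 0, -0.156, -7, 4, 0, 0, 0, -0.156, -8, 4, 0, 0, 0, -0.156, -9, 4, -4, -0.052, -0.044, 0, -9, 4, -4, -0.052, -0.044, 0, -9, 4, -4, -0.052, -0.044, 0, -9, 4, -4, -0.052, -0.044, 0, -9, 5, -4, -0.052, -0.044, 0]}}

```text
clock: 8.9
eef_pos: [0.4532, -0.0041, 0.0945]
orientation: [-3.141, -0.933, -0.849]
wrist_force: [-0.3, -0.4, -1.6]
grip_width: 0.0356
```

```bash
python3 - <<'E'
from h import *
im=robot.grab_frame("scene"); zoom(im,250,60,450,230,4,"pics/s3.png")
s=robot.sense(); print(s["eef_pos"],s["orientation"],s["wrist_force"],s["q"].round(2))
E
```

```text
[ 0.45153908 -0.00394932  0.09193705] [ 3.1368347  -0.93330065 -0.84441794] [-1.20010995 -0.4574543  -3.18944586] [ 0.51 -0.56  2.29 -0.95  1.31  1.57]
```

View pics/s3.png

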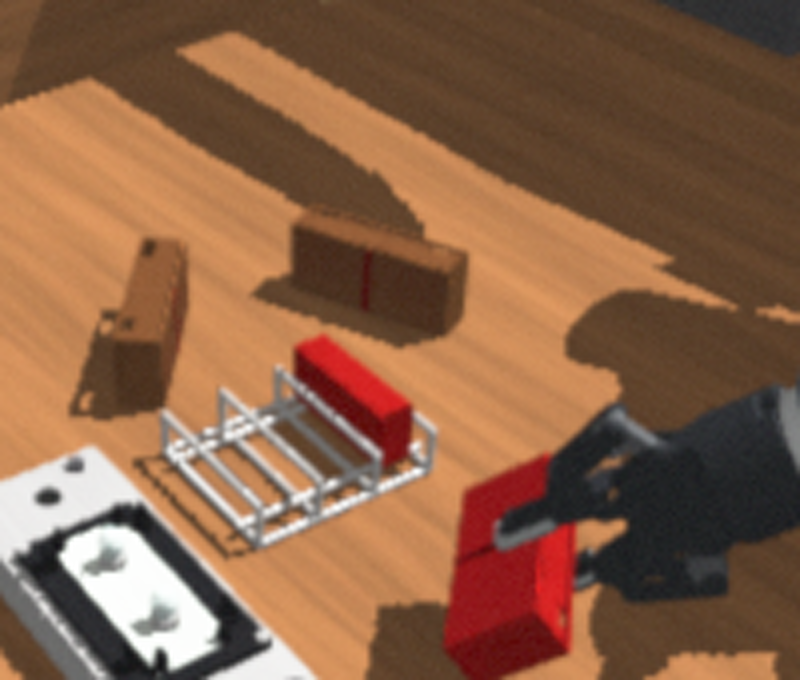

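```bash
python3 - <<'E'
from h import *
from scipy.spatial.transform import Rotation as Ro
im={"scene":robot.grab_frame("scene"),"top":robot.grab_frame("top")}
s=robot.sense(); R=Ro.from_euler('xyz',s["orientation"]); t=s["eef_pos"]; print(t,s["orientation"].round(3))
# lens: z'=tool x, y'=-tool z, x'=y' x z'
ex=R.apply([1,0,0]);ey=R.apply([0,0,-1]);ez=ex
ex=np.cross(ey,ez)
c=t-ey*(.0444-.030)
P=np.array([c+sx*.07*ex+sy*.03*ey+sz*.018*ez for sx in(-1,1) for sy in(-1,1) for sz in (-1,1)])
print(P.round(3).tolist())
for n,b,sc in(("scene",(330,150,430,250),6),("top",(240,170,360,290),5)):
    x0,y0,x1,y1=b
    z=cv2.resize(im[n][y0:y1,x0:x1],None,fx=sc,fy=sc,interpolation=cv2.INTER_CUBIC)
    for i,p in enumerate(proj(n,P)): cv2.circle(z,tuple(int(t) for t in ((p+.5-[x0,y0])*sc)),4,(0,255,0) if i%2 else (0,255,255),-1)
    cv2.imwrite(f"pics/{n}_h.png",z[:,:,::-1])
E
```

```text
[ 0.45291179 -0.00380654  0.09343702] [ 3.137 -0.93  -0.843]
[[0.417, -0.069, 0.053], [0.431, -0.085, 0.081], [0.385, -0.033, 0.089], [0.399, -0.049, 0.117], [0.522, 0.024, 0.052], [0.536, 0.008, 0.081], [0.49, 0.06, 0.088], [0.504, 0.044, 0.117]]
```

View pics/scene_h.png

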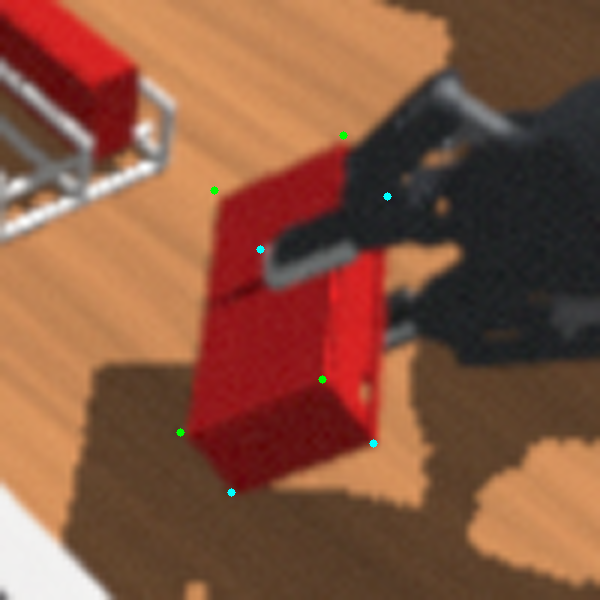

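View pics/top_h.png

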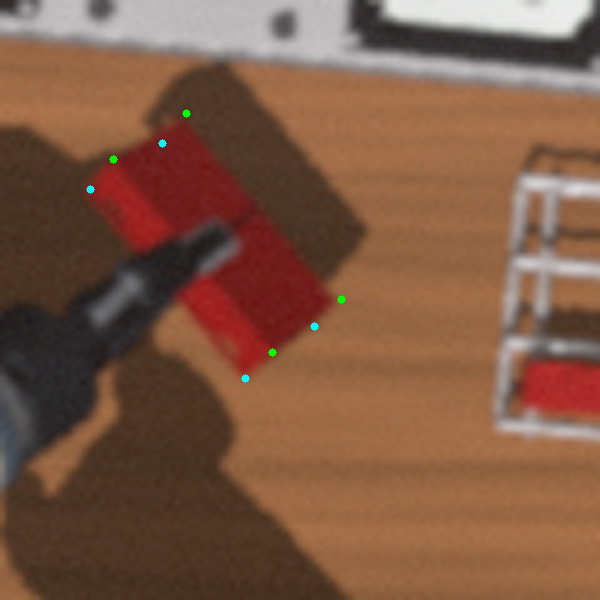

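The held lens matches the pose predicted from the tool within about 2 px in both views, so it hardly slipped. Lowering to the bench.

Emit:
{"method": "play_rows", "body": {"series": [0, 0, -12, 0, 0, 0, 0, 0, -12, 0, 0, 0, 0, 0, -10, 0, 0, 0, 0, 0, -8, 0, 0, 0, 0, 0, -5, 0, 0, 0, 0, 0, -3, 0, 0, 0, 0, 0, -1, 0, 0, 0, 0, 0, 0, 0, 0, 0, 0, 0, 0, 0, 0, 0, 0, 0, 0, 0, 0, 0]}}

```text
clock: 10.3
eef_pos: [0.4535, -0.0045, 0.0439]
orientation: [3.141, -0.931, -0.849]
wrist_force: [0.0, -0.2, -1.3]
grip_width: 0.0353
```

```bash
python3 - <<'E'
from kin import *
q=np.array([.55,-.43,2.31,-.99,1.27,1.74])
for k in range(0,8):
    x=np.array([.4535,-.0045,.0439])+k*np.array([-.008,.009,.0015]); q,e=ik(x,pose(-.849,.931),q,.01); print(q.round(2),round(e,4))
E
```

```text
[ 0.54 -0.46  2.32 -0.98  1.25  1.71] 0.0
[ 0.57 -0.46  2.32 -0.97  1.28  1.72] 0.0
[ 0.61 -0.47  2.32 -0.97  1.31  1.74] 0.0
[ 0.64 -0.47  2.32 -0.96  1.34  1.75] 0.0
[ 0.68 -0.47  2.32 -0.96  1.37  1.77] 0.0
[ 0.72 -0.47  2.32 -0.95  1.4   1.79] 0.0
[ 0.75 -0.47  2.31 -0.94  1.43  1.81] 0.0
[ 0.79 -0.47  2.31 -0.94  1.46  1.83] 0.0
```

Emit:
{"method": "play_rows", "body": {"series": [0, 0, -1, 0, 0, 0, 0, 0, 0, 0, 0, 0, 0, 0, 0, 0, 0, 0, 0, 0, 0, 0, 0, 0, 0, 0, 0, 0, 0, 0, -8, 9, 1.5, 0, 0, 0, -8, 9, 1.5, 0, 0, 0, -8, 9, 1.5, 0, 0, 0, -8, 9, 1.5, 0, 0, 0, -8, 9, 1.5, 0, 0, 0], "jaw": 0.1}}

```text
clock: 11.55
eef_pos: [0.4128, 0.0412, 0.0504]
orientation: [3.14, -0.931, -0.848]
wrist_force: [-0.4, -0.7, -0.2]
grip_width: 0.0471
```

```bash
python3 - <<'E'
from h import *
im=robot.grab_frame("scene"); zoom(im,250,90,450,260,4,"pics/s4.png")
s=robot.sense(); print(s["eef_pos"],s["orientation"],s["wrist_force"],s["grip_width"])
E
```

```text
[0.41251548 0.04186459 0.05041044] [ 3.14053643 -0.93091888 -0.84774863] [-0.46871705  0.29177608  0.67135724] 0.046801494966266614
```

View pics/s4.png

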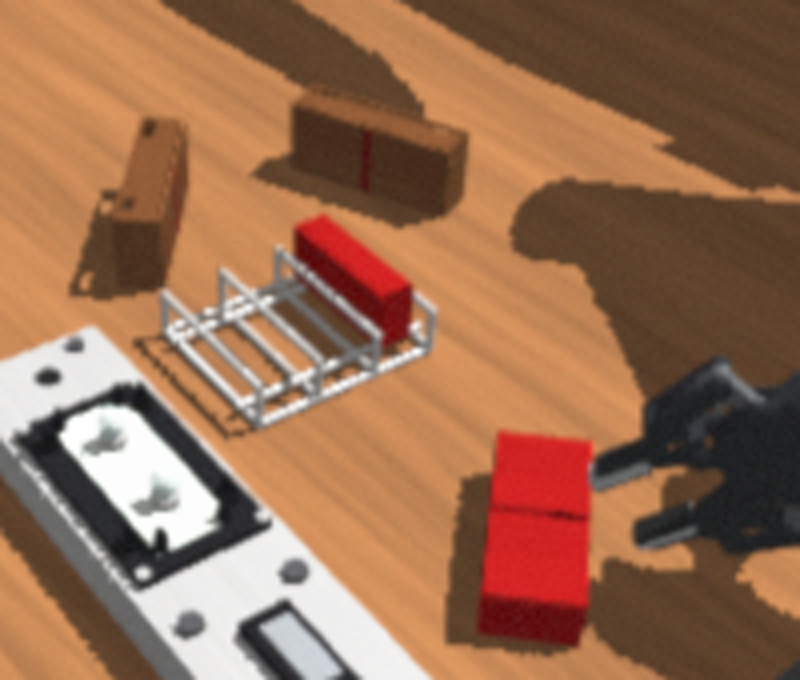

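The lens is lying open side down and free (scene crop 490-590, 435-640). Retreat and straighten the tool, then measure.

Emit:
{"method": "play_rows", "body": {"series": [-5, 6, 20, 0, 0, 0, -5, 6, 20, 0, 0, 0, 0, 0, 20, 0.1, 0.088, 0, 0, 0, 15, 0.1, 0.088, 0, 0, 0, 10, 0.1, 0.088, 0, 0, 0, 10, 0.1, 0.088, 0, 0, 0, 10, 0.1, 0.088, 0, 0, 0, 5, 0.1, 0.088, 0, 0, 0, 0, 0.1, 0.088, 0, 0, 0, 0, 0, 0, 0], "jaw": 1}}

```text
clock: 12.85
eef_pos: [0.4039, 0.051, 0.1599]
orientation: [3.139, 0.001, -0.852]
wrist_force: [0.5, 0.2, 0.2]
grip_width: 0.0856
```

```bash
python3 - <<'E'
from h import *
for n in("scene","top"):
    im=robot.grab_frame(n); cv2.imwrite(f"pics/{n}5.png",im[:,:,::-1]); rects(n,im,0.036,smin=170)
zoom(im,240,140,400,280,5,"pics/t5.png")
s=robot.sense(); print(s["eef_pos"],s["orientation"],s["wrist_force"],s["q"].round(2))
E
```

```text
scene (342, 269, 75, 80) centre mm [631.  165.7] size [158.8  81. ] ang 85.93
scene (369, 197, 30, 54) centre mm [459.5  14.6] size [171.4  62.1] ang 41.05
scene (324, 144, 29, 32) centre mm [ 378.8 -242.5] size [151.   49.3] ang 81.81
top (344, 242, 36, 13) centre mm [ 385.  -242.6] size [103.5  29.7] ang 87.02
top (264, 201, 38, 49) centre mm [446.1   4.2] size [143.2  61.1] ang 41.95
top (197, 141, 50, 27) centre mm [653.  183.9] size [144.6  69.7] ang 86.37
[0.40324333 0.0521568  0.15974527] [ 3.13934252e+00 -2.85107187e-04 -8.49366861e-01] [ 0.33996335 -0.16139197 -0.11734014] [ 0.05 -0.45  1.85 -0.    1.74  0.9 ]
```

View pics/t5.png

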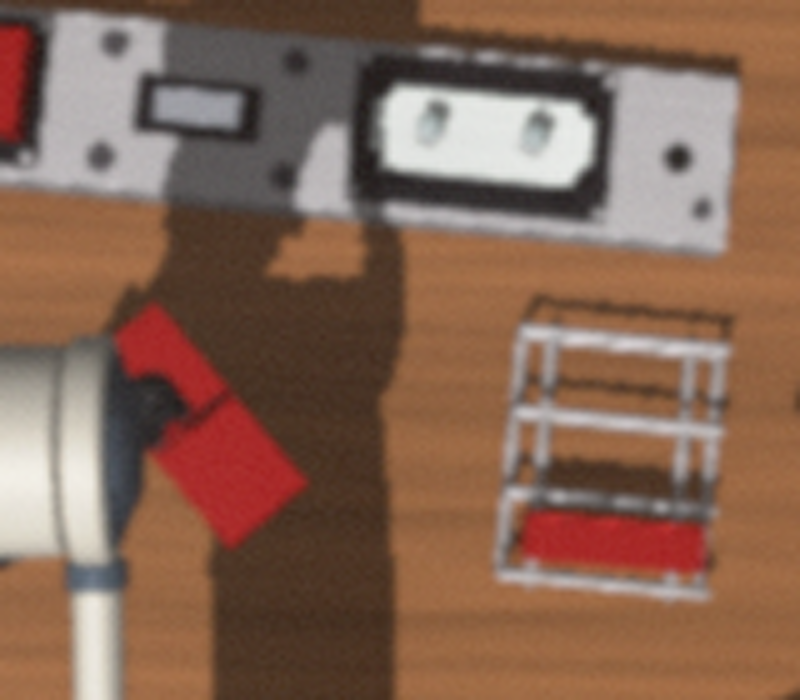

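Emit:
{"method": "play_rows", "body": {"series": [14, -16, -10, 0, 0, 0.004, 14, -16, -10, 0, 0, 0.004, 14.5, -15.5, -10, 0, 0, 0.004, 0, 0, -25, 0, 0, 0, 0, 0, -25, 0, 0, 0, 0, 0, -25, 0, 0, 0, 0, 0, -20, 0, 0, 0, 0, 0, -10, 0, 0, 0, 0, 0, -5, 0, 0, 0, 0, 0, 0, 0, 0, 0]}}

```text
clock: 14.2
eef_pos: [0.446, 0.0052, 0.0206]
orientation: [3.141, 0.0, -0.836]
wrist_force: [0.3, -0.2, 1.5]
grip_width: 0.0853
```

Emit:
{"method": "play_rows", "body": {"series": [0, 0, 0, 0, 0, 0, 0, 0, 0, 0, 0, 0, 0, 0, 0, 0, 0, 0, 0, 0, 0, 0, 0, 0, 0, 0, 0, 0, 0, 0, 0, 0, 0, 0, 0, 0, 0, 0, 5, 0, 0, 0, 0, 0, 15, 0, 0, 0, 0, 0, 25, 0, 0, 0, 0, 0, 30, 0, 0, 0], "jaw": -1}}

```text
clock: 15.45
eef_pos: [0.4454, 0.005, 0.096]
orientation: [3.14, 0.002, -0.836]
wrist_force: [0.4, 0.3, -0.1]
grip_width: 0.0589
```

```bash
python3 - <<'E'
from h import *
for n in("scene","top"):
    im=robot.grab_frame(n); cv2.imwrite(f"pics/{n}6.png",im[:,:,::-1])
    if n=="scene": zoom(im,300,100,460,240,5,"pics/s6.png")
s=robot.sense(); print(s["eef_pos"],s["orientation"],s["wrist_force"],s["q"].round(2),s["grip_width"])
E
```

```text
[0.44784677 0.00479984 0.09962799] [-3.13772831 -0.00382525 -0.836464  ] [ 0.87673869  0.3846436  -1.31011481] [-0.07 -0.32  1.86  0.    1.59  0.77] 0.05919957045190622
```

View pics/s6.png

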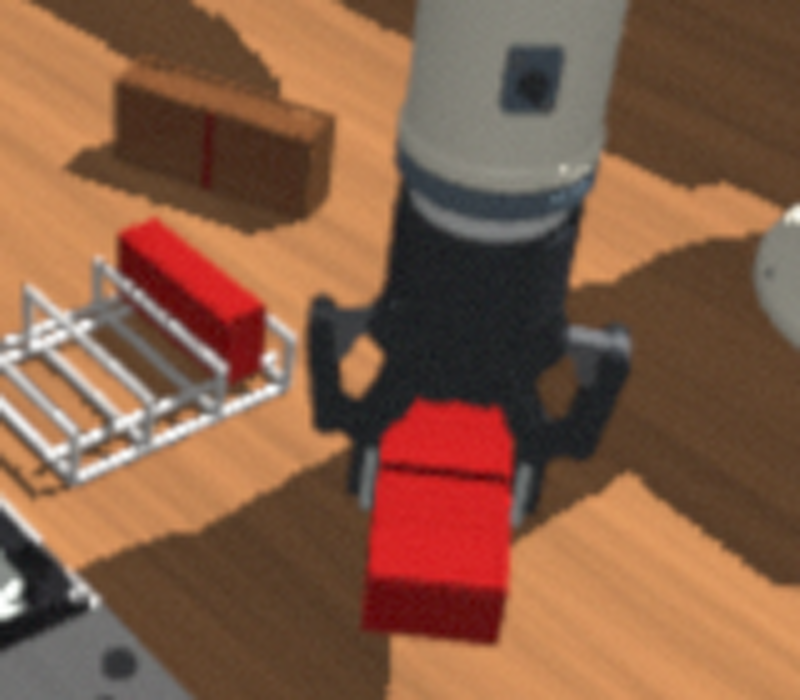

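```bash
python3 - <<'E'
from h import *
s=robot.sense(); t=s["eef_pos"]; yaw=s["orientation"][2]; zf=t[2]-.0206+.036; print(t,yaw,zf)
d=np.array([np.cos(yaw),np.sin(yaw),0]); l=np.array([-np.sin(yaw),np.cos(yaw),0])
def rep(nm,p):
    w=onz("scene",p,zf)-t; print(nm,"along jaw",(w@d*1000).round(1),"along len",(w@l*1000).round(1))
im=cv2.imread("pics/scene6.png")
for nm,(a,b) in {"seamL":(384,467),"seamR":(510,480),"frontL":(366,577),"frontR":(507,590)}.items():
    rep(nm,(a/5+300-.4,b/5+100-.4))
E
```

```text
[0.44784677 0.00479984 0.09962799] -0.8364639951633877 0.11502799491840876
seamL along jaw 26.9 along len 5.1
seamR along jaw -29.2 along len 4.4
frontL along jaw 30.3 along len 76.8
frontR along jaw -28.8 along len 74.6
```

Emit:
{"method": "play_rows", "body": {"series": [10, -10, 8, 0, 0, 0.08, 20, -20, 8, 0, 0, 0.08, 22, -22, 6, 0, 0, 0.09, 25, -22, 0, 0, 0, 0.09, 25, -22, 0, 0, 0, 0.09, 24, -22, 0, 0, 0, 0.09, 22, -22, 0, 0, 0, 0.09, 18, -17, 0, 0, 0, 0.09, 8.5, -9.5, 0, 0, 0, 0.064, 0, 0, 0, 0, 0, 0]}}

```text
clock: 16.8
eef_pos: [0.6201, -0.1621, 0.1157]
orientation: [3.141, 0.003, -0.074]
wrist_force: [-0.2, -0.0, -1.2]
grip_width: 0.0592
```

```bash
python3 - <<'E'
from h import *
s=robot.sense(); print(s["eef_pos"],s["orientation"],s["wrist_force"],s["q"].round(2),s["grip_width"])
for n in("scene","top"):
    im=robot.grab_frame(n); cv2.imwrite(f"pics/{n}7.png",im[:,:,::-1])
    if n=="scene": zoom(im,220,110,350,230,6,"pics/s7.png")
    else: zoom(im,280,120,400,220,6,"pics/t7.png")
s=robot.sense(); print(s["eef_pos"],s["orientation"])
E
```

```text
[ 0.62012337 -0.16205227  0.11569519] [ 3.14109818  0.00323897 -0.07394389] [-0.18038145 -0.04410598 -1.17026331] [-0.31  0.21  1.32 -0.    1.61 -0.23] 0.05917681292248868
[ 0.61987931 -0.16121403  0.11638259] [ 3.14118245e+00  2.52795339e-03 -7.37745220e-02]
```

View pics/s7.png

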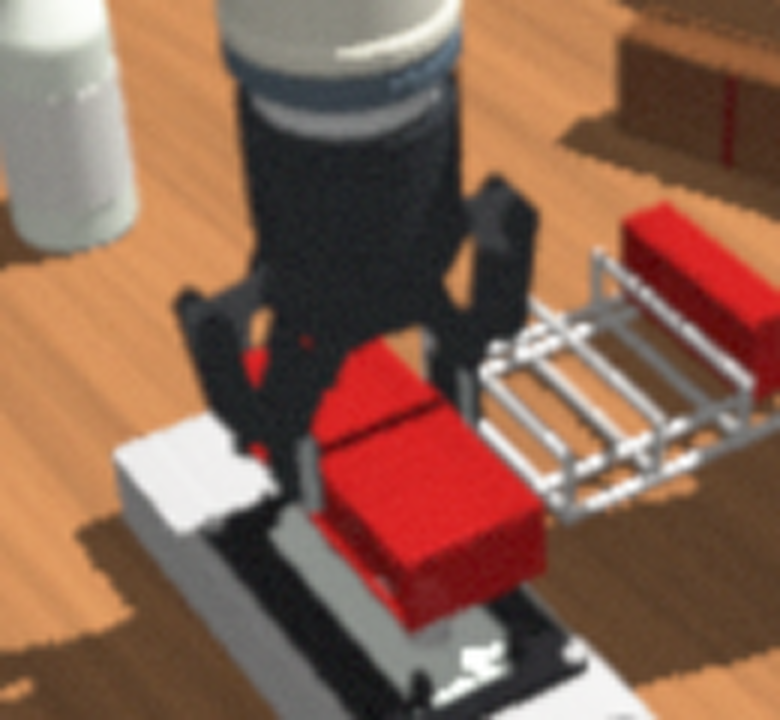

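View pics/t7.png

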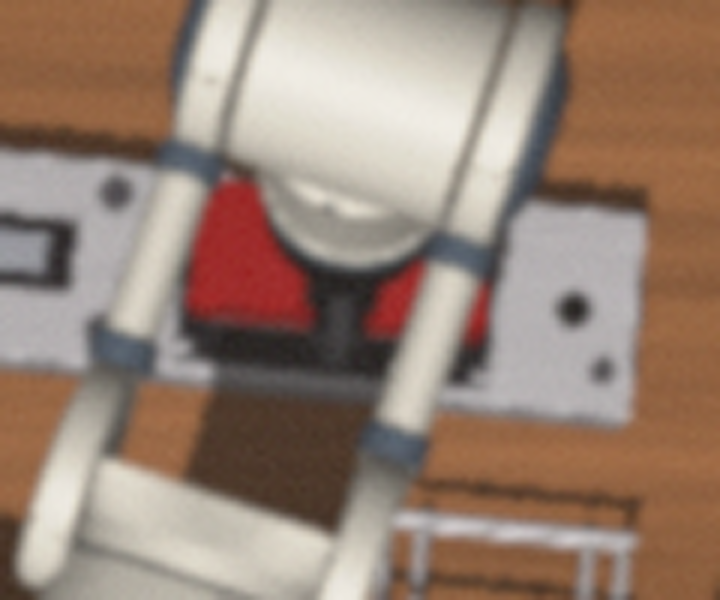

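```bash
python3 - <<'E'
from h import *
im=cv2.imread("pics/scene0.png"); x0,y0=248,180
z=cv2.resize(im[y0:y0+66,x0:x0+76],None,fx=10,fy=9,interpolation=cv2.INTER_CUBIC); cv2.imwrite("pics/lamp_s.png",z)
im=cv2.imread("pics/top0.png")
z=cv2.resize(im[142:192,303:373],None,fx=11,fy=11,interpolation=cv2.INTER_CUBIC); cv2.imwrite("pics/lamp_t.png",z)
E
```

```text
(no output)
```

View pics/lamp_s.png

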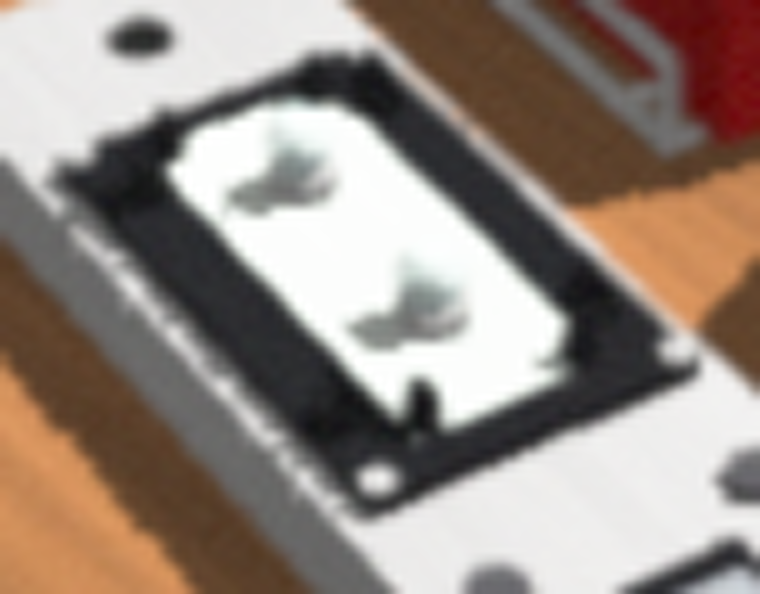

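View pics/lamp_t.png

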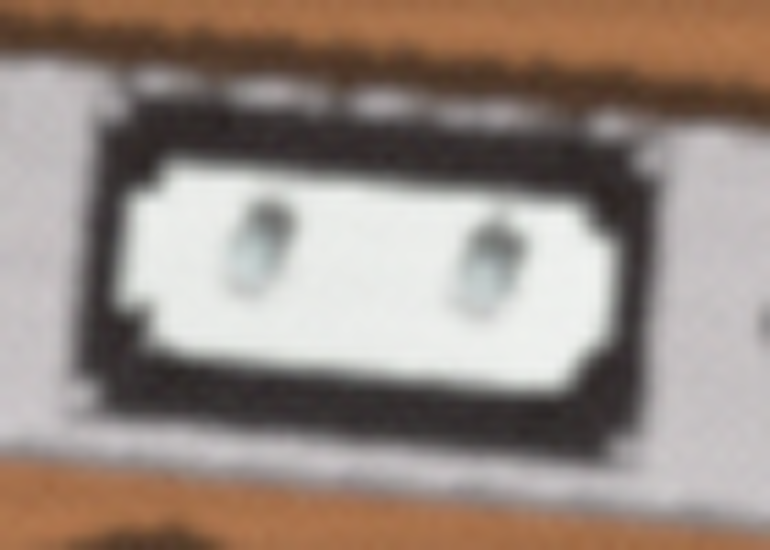

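```bash
python3 - <<'E'
from h import *
def S(a,b): return ((a+.5)/10+248-.5,(b+.5)/9+180-.5)
A=onz("scene",S(366,517),.04)[:2]*1000;B=onz("scene",S(697,372),.04)[:2]*1000
print("plate corners z.04",A.round(1),B.round(1),"dist",np.linalg.norm(A-B).round(1))
v=(B-A)/np.linalg.norm(B-A); print("end heading",np.degrees(np.arctan2(v[1],v[0])).round(1))
u=np.array([np.cos(np.radians(85.86)),np.sin(np.radians(85.86))])
print("centre scene",((A+B)/2-78*u).round(1))
# bulb bases/tops? white region corners in scene at z .048
# top: plate outer edges at mid-sides
def T(a,b): return ((a+.5)/11+303-.5,(b+.5)/11+142-.5)
E={"L":T(92,240),"R":T(650,300),"far":T(390,115),"near":T(350,430)}
W={k:onz("top",p,.048 if k!="near" else .048)[:2]*1000 for k,p in E.items()}
n=np.array([u[1],-u[0]])
print({k:(round(float(w@u),1),round(float(w@n),1)) for k,w in W.items()})
print("c top u,n",(W["L"]@u+W["R"]@u)/2,(W["far"]@n+W["near"]@n)/2, "-> xy",(W["L"]@u+W["R"]@u)/2*u+(W["far"]@n+W["near"]@n)/2*n, "L-R",W["L"]@u-W["R"]@u,"far-near",W["far"]@n-W["near"]@n)
for z in (.048,):
  w=[onz("top",T(*p),z)[:2]*1000 for p in((245,287),(475,308))]; print("bulb base?",[x.round(1) for x in w])
  w=[onz("top",T(*p),.076)[:2]*1000 for p in((273,205),(498,228))]; print("bulb top?",[x.round(1) for x in w], (w[0]+w[1])/2)
# lens in hand, scene7
def Q(a,b): return ((a+.5)/6+220-.5,(b+.5)/6+110-.5)
zf=.1157-.0206+.036
C=onz("scene",Q(412,562),zf)[:2]*1000; D=onz("scene",Q(545,500),zf)[:2]*1000; s1=onz("scene",Q(328,450),zf)[:2]*1000; s2=onz("scene",Q(440,403),zf)[:2]*1000
print("lens face corners",C.round(1),D.round(1),np.linalg.norm(C-D).round(1),"seam",s1.round(1),s2.round(1),np.linalg.norm(s1-s2).round(1))
l=np.array([-np.sin(-.0738),np.cos(-.0738)])
print("lens centre from end",((C+D)/2-70*l).round(1),"from seam",((s1+s2)/2).round(1))
C=onz("scene",Q(414,633),zf-.036)[:2]*1000; D=onz("scene",Q(545,570),zf-.036)[:2]*1000
print("rim end",C.round(1),D.round(1),np.linalg.norm(C-D).round(1),((C+D)/2-70*l).round(1))
E
```

```text
plate corners z.04 [673.3 -89.6] [583.4 -83.1] dist 90.2
end heading 175.9
centre scene [ 622.7 -164.2]
{'L': (-40.8, 634.2), 'R': (-192.6, 633.0), 'far': (-117.7, 676.7), 'near': (-115.4, 589.4)}
c top u,n -116.72055487484988 633.0775560099733 -> xy [ 622.9991223  -162.12024387] L-R 151.7970178390849 far-near 87.3243627394578
bulb base? [array([ 617.9, -128.2]), array([ 613.9, -190.5])]
bulb top? [array([ 635. , -135.1]), array([ 630.5, -195. ])] [ 632.73147458 -165.06572203]
lens face corners [653.9 -92.5] [596.9 -89.6] 57.1 seam [ 643.5 -162.1] [ 594.6 -158.8] 49.0
lens centre from end [ 620.3 -160.8] from seam [ 619.  -160.5]
rim end [654.6 -93.7] [596.8 -90.7] 57.9 [ 620.6 -162. ]
```

Lamp centre is about (622.9,-163.3) from both views. The lens is centred in the hand within 1 mm, at (620,-161). I'll shift by (+3,-2) and lower onto the hooks.

Emit:
{"method": "play_rows", "body": {"series": [1.5, -1, 0, 0, 0, 0, 1.5, -1, 0, 0, 0, 0, 0, 0, -6, 0, 0, 0, 0, 0, -6, 0, 0, 0, 0, 0, -6, 0, 0, 0, 0, 0, -5, 0, 0, 0, 0, 0, -4, 0, 0, 0, 0, 0, -3, 0, 0, 0, 0, 0, -2, 0, 0, 0, 0, 0, 0, 0, 0, 0]}}

```text
clock: 18.15
eef_pos: [0.6233, -0.1636, 0.0851]
orientation: [3.141, 0.001, -0.072]
wrist_force: [0.1, 0.5, -1.2]
grip_width: 0.0592
```

```bash
python3 - <<'E'
from h import *
s=robot.sense(); print(s["eef_pos"],s["orientation"],s["wrist_force"],s["moment"])
im=robot.grab_frame("scene"); zoom(im,220,110,350,230,6,"pics/s8.png")
E
```

```text
[ 0.62332778 -0.16358071  0.08508189] [ 3.14064703e+00  1.23546432e-03 -7.24312176e-02] [ 0.08031174  0.54689484 -1.19460767] [-0.00274417  0.00429442  0.00352759]
```

View pics/s8.png

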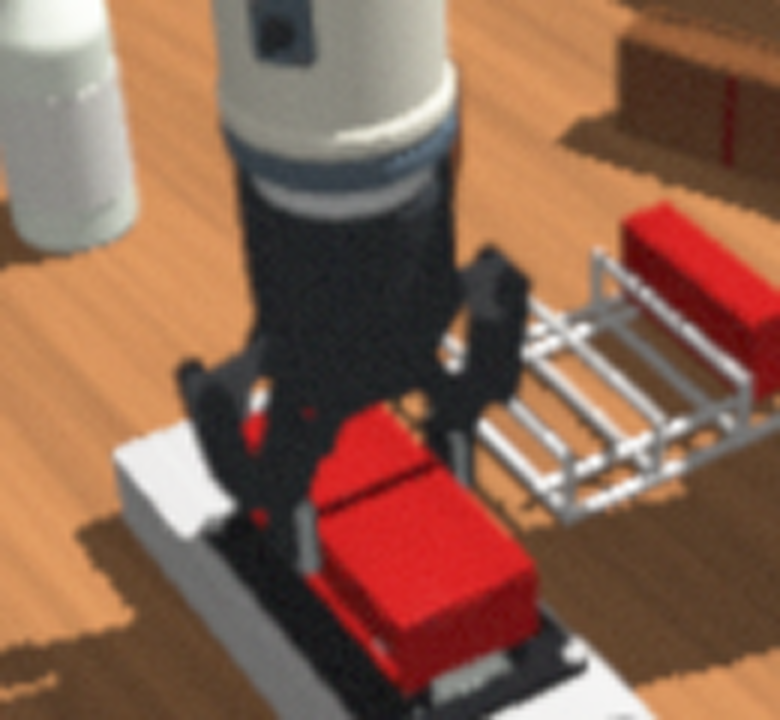

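Emit:
{"method": "play_rows", "body": {"series": [0, 0, -1, 0, 0, 0, 0, 0, -1, 0, 0, 0, 0, 0, -1, 0, 0, 0, 0, 0, -1, 0, 0, 0, 0, 0, -1, 0, 0, 0, 0, 0, -0.5, 0, 0, 0, 0, 0, 0, 0, 0, 0, 0, 0, 0, 0, 0, 0, 0, 0, 0, 0, 0, 0, 0, 0, 0, 0, 0, 0]}}

```text
clock: 19.45
eef_pos: [0.6229, -0.1636, 0.0806]
orientation: [3.141, 0.002, -0.073]
wrist_force: [-6.9, 0.5, 6.2]
grip_width: 0.0595
```

```bash
python3 - <<'E'
from h import *
s=robot.sense(); print(s["eef_pos"],s["orientation"],s["wrist_force"],s["moment"])
for n,b in(("scene",(220,110,350,230)),("top",(280,120,400,220))):
    im=robot.grab_frame(n); zoom(im,*b,6,f"pics/{n[0]}9.png")
E
```

```text
[ 0.62293647 -0.16360284  0.08062479] [ 3.14052569e+00  1.69024209e-03 -7.26003055e-02] [-6.91281247  0.45224365  6.17564459] [ 0.20539317  0.98646895 -0.01649906]
```

View pics/s9.png

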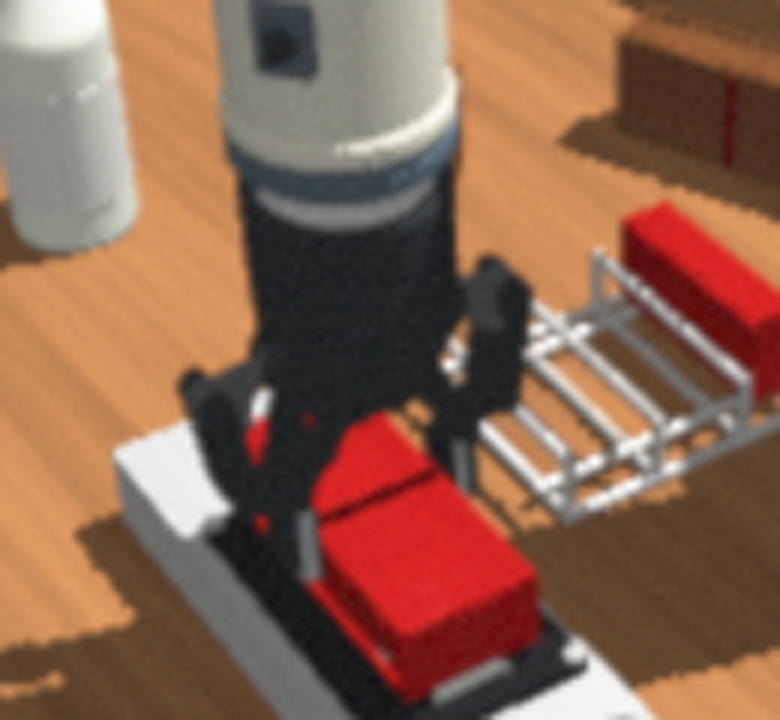

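View pics/t9.png

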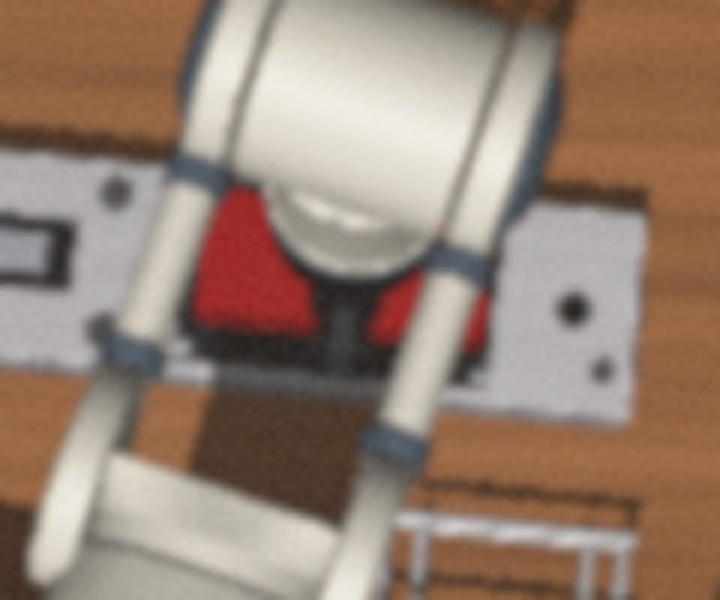

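Contact at z=80.6 (rim 12 mm above the seat), with -7 N in x, so the lens wants to go slightly to -x. I'll ease it over.

Emit:
{"method": "play_rows", "body": {"series": [-0.5, 0, 0, 0, 0, 0, -0.5, 0, 0, 0, 0, 0, -0.5, 0, 0, 0, 0, 0, 0, 0, -0.5, 0, 0, 0, 0, 0, -0.5, 0, 0, 0, 0, 0, 0, 0, 0, 0, 0, 0, 0, 0, 0, 0, 0, 0, 0, 0, 0, 0, 0, 0, 0, 0, 0, 0, 0, 0, 0, 0, 0, 0]}}

```text
clock: 20.8
eef_pos: [0.6219, -0.1633, 0.0791]
orientation: [3.141, 0.001, -0.072]
wrist_force: [-4.4, 2.1, 6.0]
grip_width: 0.0595
```

```bash
python3 - <<'E'
from h import *
s=robot.sense(); print(s["eef_pos"],s["orientation"],s["wrist_force"],s["moment"])
E
```

```text
[ 0.62189475 -0.16328613  0.07909878] [ 3.14107393e+00  9.94578842e-04 -7.22894999e-02] [-4.37163227  2.10144527  6.01075928] [ 0.47923906  0.68691835 -0.01293574]
```

Emit:
{"method": "play_rows", "body": {"series": [-0.5, 0, 0, 0, 0, 0, 0, 0, 0, 0, 0, 0, 0, 0, 0, 0, 0, 0, 0, 0, 0, 0, 0, 0, 0, 0, 0, 0, 0, 0, 0, 0, 10, 0, 0, 0, 0, 0, 15, 0, 0, 0, 0, 0, 15, 0, 0, 0, 0, 0, 15, 0, 0, 0, 0, 0, 10, 0, 0, 0], "jaw": 0.75}}

```text
clock: 22.05
eef_pos: [0.6218, -0.1637, 0.1456]
orientation: [3.14, -0.001, -0.072]
wrist_force: [-0.4, 0.5, -0.1]
grip_width: 0.0746
```

```bash
python3 - <<'E'
from h import *
s=robot.sense(); print(s["eef_pos"],s["wrist_force"],s["moment"],s["grip_width"])
for n,b in(("scene",(220,110,350,230)),("top",(280,120,400,220))):
    im=robot.grab_frame(n); cv2.imwrite(f"pics/{n}10.png",im[:,:,::-1]); zoom(im,*b,6,f"pics/{n[0]}10.png")
E
```

```text
[ 0.62178199 -0.16369458  0.14561917] [-0.38741155  0.49256179 -0.05799313] [ 0.00831535  0.03745631 -0.04929782] 0.07461290902389148
```

View pics/s10.png

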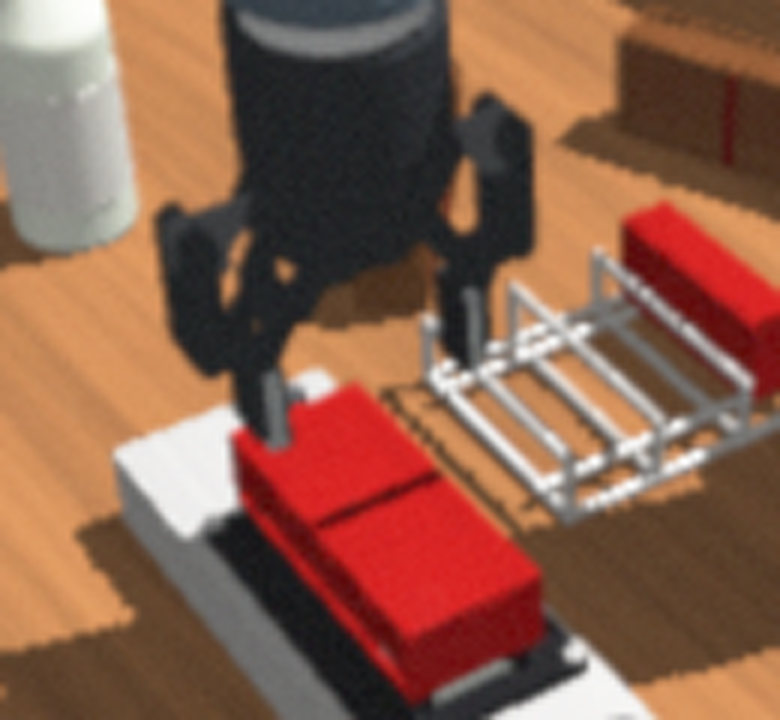

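```bash
python3 - <<'E'
from h import *
def Q(a,b): return ((a+.5)/6+220-.5,(b+.5)/6+110-.5)
K=[(410,637),(543,577),(350,385),(237,437)]
u=np.array([.0722,.9974]);n=np.array([.9974,-.0722])
for z in(.093,.095,.097):
    W=[onz("scene",Q(*k),z)[:2]*1000 for k in K]; c=sum(W)/4
    print(z,"c",c.round(1),"lens",[np.linalg.norm(W[i]-W[(i+1)%4]).round(1) for i in range(4)],"rel",[((w-c)@u).round(0) for w in W])
im=cv2.imread("pics/scene10.png")[:,:,::-1]; rects("scene",im,.095)
E
```

```text
0.093 c [ 622.7 -161.5] lens [np.float64(57.6), np.float64(140.8), np.float64(54.1), np.float64(136.5)] rel [np.float64(69.0), np.float64(70.0), np.float64(-71.0), np.float64(-68.0)]
0.095 c [ 623.8 -159.5] lens [np.float64(57.5), np.float64(140.3), np.float64(53.9), np.float64(136.1)] rel [np.float64(69.0), np.float64(69.0), np.float64(-71.0), np.float64(-67.0)]
0.097 c [ 625.  -157.6] lens [np.float64(57.3), np.float64(139.8), np.float64(53.8), np.float64(135.6)] rel [np.float64(69.0), np.float64(69.0), np.float64(-71.0), np.float64(-67.0)]
scene (342, 269, 76, 80) centre mm [661.9 187.9] size [145.7  73.8] ang 85.86
scene (259, 174, 52, 54) centre mm [ 632.7 -147.2] size [170.   76.7] ang 85.8
scene (324, 144, 29, 33) centre mm [ 432.6 -182.6] size [138.8  45.8] ang 80.7
```

Emit:
{"method": "play_rows", "body": {"series": [5, 12, 0, 0, 0, 0, 6, 12, 0, 0, 0, 0, 6, 12, 0, 0, 0, 0, 4.5, 12.9, 0, 0, 0, 0, 0, 0, 0, 0, 0, 0, 0, 0, 0, 0, 0, 0, 0, 0, -10, 0, 0, 0, 0, 0, -10, 0, 0, 0, 0, 0, -8, 0, 0, 0, 0, 0, -2, 0, 0, 0], "jaw": -1}}

```text
clock: 23.4
eef_pos: [0.6423, -0.1147, 0.1123]
orientation: [3.141, 0.003, -0.073]
wrist_force: [0.2, -0.5, -0.1]
grip_width: -0.0002
```

Emit:
{"method": "play_rows", "body": {"series": [0, 0, -3, 0, 0, 0, 0, 0, -3, 0, 0, 0, 0, 0, -3, 0, 0, 0, 0, 0, -2, 0, 0, 0, 0, 0, -2, 0, 0, 0, 0, 0, -2, 0, 0, 0, 0, 0, -1, 0, 0, 0, 0, 0, 0, 0, 0, 0, 0, 0, 0, 0, 0, 0, 0, 0, 0, 0, 0, 0]}}

```text
clock: 24.65
eef_pos: [0.645, -0.1137, 0.1009]
orientation: [-3.141, -0.006, -0.071]
wrist_force: [2.6, 3.5, 7.9]
grip_width: -0.0002
```

```bash
python3 - <<'E'
from h import *
s=robot.sense(); print(s["eef_pos"],s["wrist_force"],s["moment"],s["grip_width"])
im=robot.grab_frame("scene"); zoom(im,220,110,350,230,6,"pics/s11.png")
E
```

```text
[ 0.64495686 -0.11372816  0.10092903] [2.61721377 3.5412522  7.89563036] [ 0.65192659 -0.46981568 -0.00675834] -0.00019373877973668488
```

View pics/s11.png

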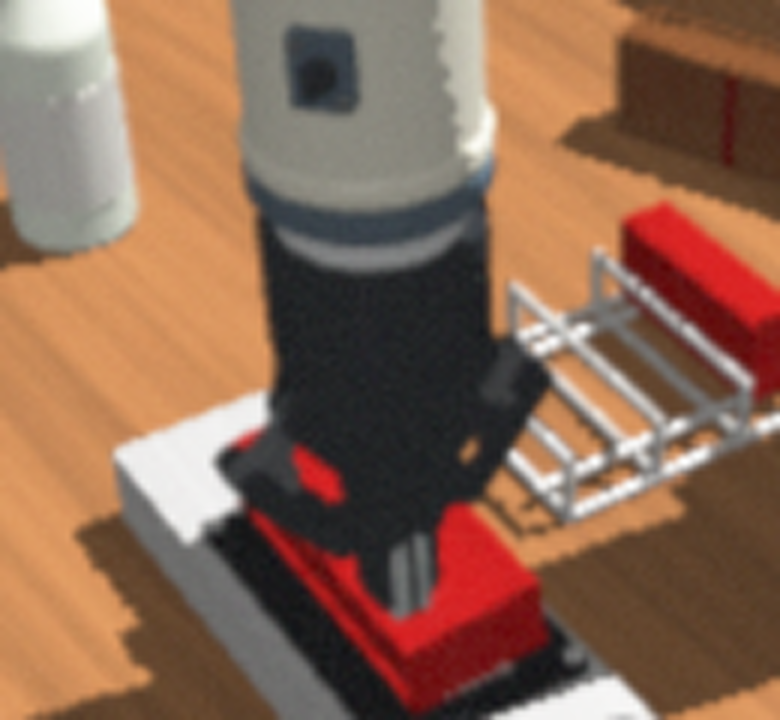

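Emit:
{"method": "play_rows", "body": {"series": [0, 0, -1, 0, 0, 0, 0, 0, -1, 0, 0, 0, 0, 0, -1, 0, 0, 0, 0, 0, -1, 0, 0, 0, 0, 0, -1, 0, 0, 0, 0, 0, -1, 0, 0, 0, 0, 0, 0, 0, 0, 0, 0, 0, 0, 0, 0, 0, 0, 0, 0, 0, 0, 0, 0, 0, 0, 0, 0, 0]}}

```text
clock: 25.95
eef_pos: [0.6464, -0.1131, 0.0975]
orientation: [-3.141, -0.01, -0.071]
wrist_force: [3.7, 5.7, 15.6]
grip_width: -0.0003
```

Emit:
{"method": "play_rows", "body": {"series": [0, 0, -1, 0, 0, 0, 0, 0, -1, 0, 0, 0, 0, 0, -1, 0, 0, 0, 0, 0, -1, 0, 0, 0, 0, 0, -1, 0, 0, 0, 0, 0, 0, 0, 0, 0, 0, 0, 0, 0, 0, 0, 0, 0, 0, 0, 0, 0, 0, 0, 0, 0, 0, 0, 0, 0, 0, 0, 0, 0]}}

```text
clock: 27.2
eef_pos: [0.6471, -0.1142, 0.0967]
orientation: [3.14, -0.014, -0.071]
wrist_force: [-1.2, 5.5, 27.9]
grip_width: -0.0003
```

```bash
python3 - <<'E'
from h import *
s=robot.sense(); print(s["eef_pos"],s["wrist_force"],s["moment"],s["grip_width"])
im=robot.grab_frame("scene"); zoom(im,220,110,350,230,6,"pics/s12.png")
E
```

```text
[ 0.64705831 -0.11417117  0.09665879] [-1.20729851  5.53584146 27.90759795] [ 0.83233333  0.36017776 -0.01479507] -0.00028973877379308825
```

View pics/s12.png

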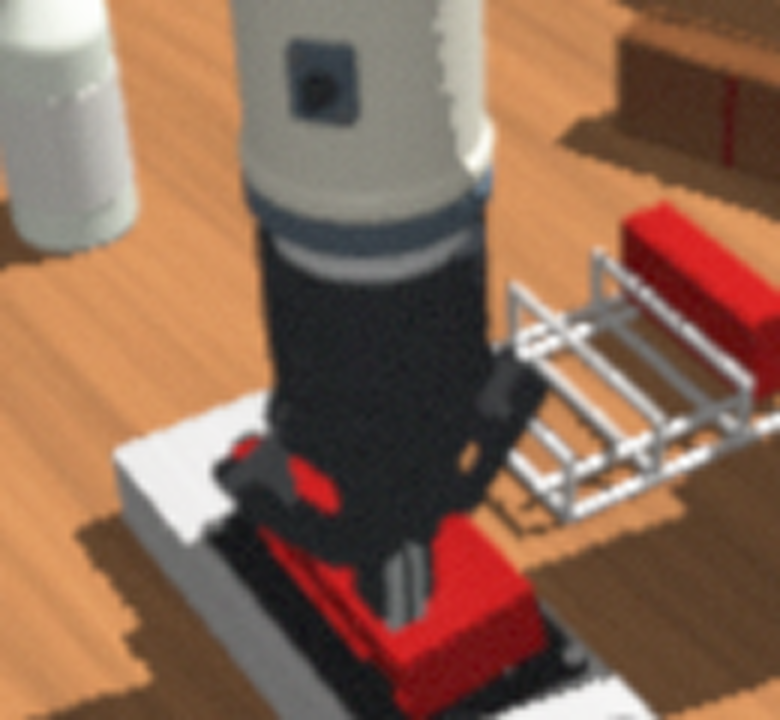

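Force rose steeply (16→28 N with under 1 mm of travel), so this corner seems to have clicked and reached the seat. Next: the other corner of the same end.

Emit:
{"method": "play_rows", "body": {"series": [0, 0, 15, 0, 0, 0, 0, 0, 15, 0, 0, 0, -11, 1, 0, 0, 0, 0, -12, 1, 0, 0, 0, 0, -12, 0.5, 0, 0, 0, 0, 0, 0, 0, 0, 0, 0, 0, 0, -6, 0, 0, 0, 0, 0, -6, 0, 0, 0, 0, 0, -4, 0, 0, 0, 0, 0, -2, 0, 0, 0]}}

```text
clock: 28.5
eef_pos: [0.6074, -0.1118, 0.1013]
orientation: [3.141, 0.002, -0.072]
wrist_force: [-11.4, 3.0, 18.2]
grip_width: -0.0002
```

Emit:
{"method": "play_rows", "body": {"series": [0, 0, -2, 0, 0, 0, 0, 0, -2, 0, 0, 0, 0, 0, -2, 0, 0, 0, 0, 0, -2, 0, 0, 0, 0, 0, -2, 0, 0, 0, 0, 0, -1, 0, 0, 0, 0, 0, -1, 0, 0, 0, 0, 0, 0, 0, 0, 0, 0, 0, 0, 0, 0, 0, 0, 0, 0, 0, 0, 0]}}

```text
clock: 29.75
eef_pos: [0.6084, -0.1117, 0.0961]
orientation: [3.14, -0.004, -0.072]
wrist_force: [-20.2, 5.2, 39.4]
grip_width: -0.0002
```

Emit:
{"method": "play_rows", "body": {"series": [0, 0, 15, 0, 0, 0, 0, 0, 20, 0, 0, 0, -1, -20, 0, 0, 0, 0, -2, -25, 0, 0, 0, 0, -2, -25, 0, 0, 0, 0, -2, -20, 0, 0, 0, 0, 0, -10, 0, 0, 0, 0, 0, 0, 0, 0, 0, 0, 0, 0, 0, 0, 0, 0, 0, 0, 0, 0, 0, 0]}}

```text
clock: 31.0
eef_pos: [0.6011, -0.2114, 0.1218]
orientation: [3.141, 0.001, -0.071]
wrist_force: [-0.0, -0.1, 0.4]
grip_width: 0.0001
```

```bash
python3 - <<'E'
from h import *
s=robot.sense(); print(s["eef_pos"],s["wrist_force"],s["moment"],s["grip_width"])
im=robot.grab_frame("scene");cv2.imwrite("pics/scene13.png",im[:,:,::-1]); zoom(im,240,150,340,240,8,"pics/s13.png")
E
```

```text
[ 0.60106147 -0.211385    0.12179488] [-0.03999415 -0.14083944  0.41151237] [ 0.00297994 -0.05556932  0.01224351] 0.0001182189913161702
```

View pics/s13.png

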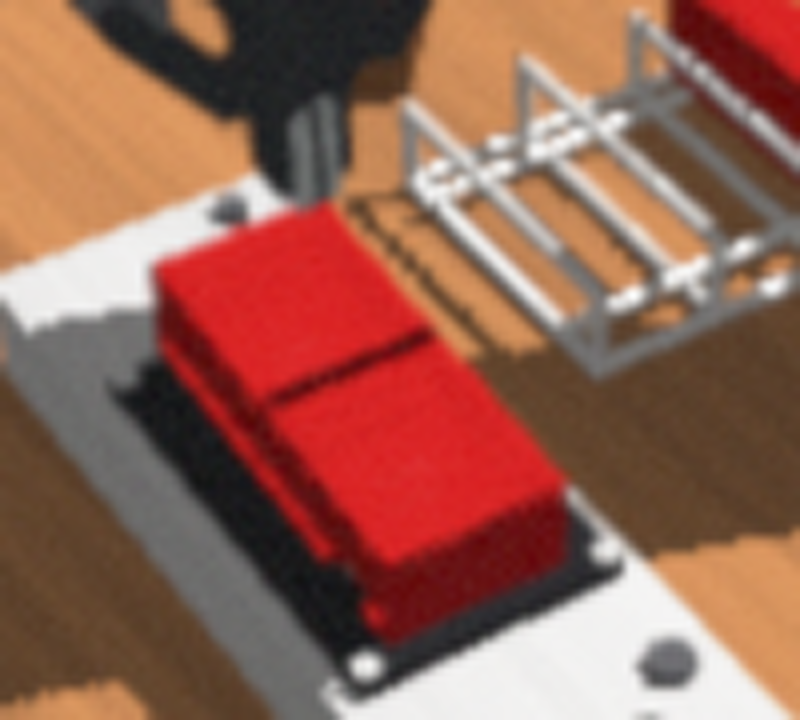

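The near end is fully down, with the clip overlapping the wall at crop (345,585). Now I'll press the far end, starting with the robot-side corner.

Emit:
{"method": "play_rows", "body": {"series": [0, 0, -8, 0, 0, 0, 0, 0, -6, 0, 0, 0, 0, 0, -3, 0, 0, 0, 0, 0, -2, 0, 0, 0, 0, 0, -2, 0, 0, 0, 0, 0, -2, 0, 0, 0, 0, 0, -1, 0, 0, 0, 0, 0, -1, 0, 0, 0, 0, 0, -1, 0, 0, 0, 0, 0, -1, 0, 0, 0]}}

```text
clock: 32.3
eef_pos: [0.601, -0.2123, 0.0951]
orientation: [3.14, 0.0, -0.073]
wrist_force: [-1.8, 0.3, 6.0]
grip_width: 0.0002
```

Emit:
{"method": "play_rows", "body": {"series": [0, 0, -1, 0, 0, 0, 0, 0, -1, 0, 0, 0, 0, 0, -1, 0, 0, 0, 0, 0, -1, 0, 0, 0, 0, 0, -1, 0, 0, 0, 0, 0, -1, 0, 0, 0, 0, 0, 0, 0, 0, 0, 0, 0, 0, 0, 0, 0, 0, 0, 0, 0, 0, 0, 0, 0, 0, 0, 0, 0]}}

```text
clock: 33.55
eef_pos: [0.6014, -0.2124, 0.095]
orientation: [3.139, -0.003, -0.072]
wrist_force: [-10.8, 3.8, 25.1]
grip_width: 0.0001
```

Emit:
{"method": "play_rows", "body": {"series": [0, 0, 15, 0, 0, 0, 0, 0, 15, 0, 0, 0, 11, -1, 0, 0, 0, 0, 12, -1, 0, 0, 0, 0, 12, -0.5, 0, 0, 0, 0, 0, 0, 0, 0, 0, 0, 0, 0, -6, 0, 0, 0, 0, 0, -6, 0, 0, 0, 0, 0, -4, 0, 0, 0, 0, 0, -2, 0, 0, 0]}}

```text
clock: 34.8
eef_pos: [0.6356, -0.2147, 0.1002]
orientation: [3.141, 0.002, -0.073]
wrist_force: [0.3, -0.6, 1.2]
grip_width: 0.0001
```

Emit:
{"method": "play_rows", "body": {"series": [0, 0, -2, 0, 0, 0, 0, 0, -2, 0, 0, 0, 0, 0, -2, 0, 0, 0, 0, 0, -2, 0, 0, 0, 0, 0, -2, 0, 0, 0, 0, 0, -1, 0, 0, 0, 0, 0, -1, 0, 0, 0, 0, 0, -1, 0, 0, 0, 0, 0, 0, 0, 0, 0, 0, 0, 0, 0, 0, 0]}}

```text
clock: 36.05
eef_pos: [0.6365, -0.2149, 0.095]
orientation: [3.139, -0.004, -0.072]
wrist_force: [-10.6, 4.6, 24.4]
grip_width: 0.0003
```

Corners 3 and 4 are at z=95.0, the flush height. Time allows re-pressing corners 1 and 2 as a check.

Emit:
{"method": "play_rows", "body": {"series": [0, 0, 15, 0, 0, 0, 0, 0, 12, 0, 0, 0, 1, 25, 0, 0, 0, 0, 2, 28, 0, 0, 0, 0, 2, 28, 0, 0, 0, 0, 1, 19, -3, 0, 0, 0, 0, 0, -6, 0, 0, 0, 0, 0, -5, 0, 0, 0, 0, 0, -4, 0, 0, 0, 0, 0, 0, 0, 0, 0]}}

```text
clock: 37.3
eef_pos: [0.6415, -0.1155, 0.096]
orientation: [3.141, 0.002, -0.074]
wrist_force: [-0.6, 0.2, -0.7]
grip_width: 0.0
```

Emit:
{"method": "play_rows", "body": {"series": [0, 0, -2, 0, 0, 0, 0, 0, -2, 0, 0, 0, 0, 0, -2, 0, 0, 0, 0, 0, -2, 0, 0, 0, 0, 0, -2, 0, 0, 0, 0, 0, 0, 0, 0, 0, 0, 0, 0, 0, 0, 0, 0, 0, 0, 0, 0, 0, 0, 0, 0, 0, 0, 0, 0, 0, 0, 0, 0, 0]}}

```text
clock: 38.55
eef_pos: [0.6428, -0.1152, 0.095]
orientation: [3.139, -0.006, -0.073]
wrist_force: [-12.7, 2.0, 28.1]
grip_width: 0.0003
```

Emit:
{"method": "play_rows", "body": {"series": [0, 0, 12, 0, 0, 0, 0, 0, 10, 0, 0, 0, -12, 1, 0, 0, 0, 0, -12, 1, 0, 0, 0, 0, -12, 0.5, 0, 0, 0, 0, 0, 0, -4, 0, 0, 0, 0, 0, -6, 0, 0, 0, 0, 0, -4, 0, 0, 0, 0, 0, -4, 0, 0, 0, 0, 0, -3, 0, 0, 0]}}

```text
clock: 39.8
eef_pos: [0.6063, -0.1122, 0.0949]
orientation: [3.14, -0.002, -0.072]
wrist_force: [-18.0, 5.7, 39.3]
grip_width: 0.0
```

Emit:
{"method": "play_rows", "body": {"series": [0, 0, -2, 0, 0, 0, 0, 0, -2, 0, 0, 0, 0, 0, 0, 0, 0, 0, 0, 0, 0, 0, 0, 0, 0, 0, 15, 0, 0, 0, 0, 0, 20, 0, 0, 0, -20, 0, 20, 0, 0, 0, -40, 20, 20, 0, 0, 0, -40, 40, 20, 0, 0, 0, -40, 40, 0, 0, 0, 0]}}

```text
clock: 41.05
eef_pos: [0.4656, -0.0115, 0.1807]
orientation: [3.141, -0.002, -0.073]
wrist_force: [0.4, 0.8, -0.3]
grip_width: -0.0003
```

```bash
python3 - <<'E'
from h import *
s=robot.sense(); print(s["clock"],s["eef_pos"],s["wrist_force"],s["grip_width"])
for n,b,k in(("scene",(240,150,340,240),8),("top",(290,130,410,200),6)):
    im=robot.grab_frame(n);cv2.imwrite(f"pics/{n}14.png",im[:,:,::-1]); zoom(im,*b,k,f"pics/{n[0]}14.png")
    if n=="top": rects("top",im,.084)
E
```

```text
41.05 [ 0.46559108 -0.01149386  0.18068844] [ 0.4290497   0.83045311 -0.33572934] -0.0002588010948233375
top (344, 242, 37, 13) centre mm [ 383.9 -240.3] size [102.8  29.2] ang 87.02
top (311, 152, 51, 27) centre mm [ 619.5 -160.7] size [143.1  69.2] ang 86.23
top (196, 141, 51, 27) centre mm [642.7 173.8] size [141.   68.2] ang 85.85
```

View pics/s14.png

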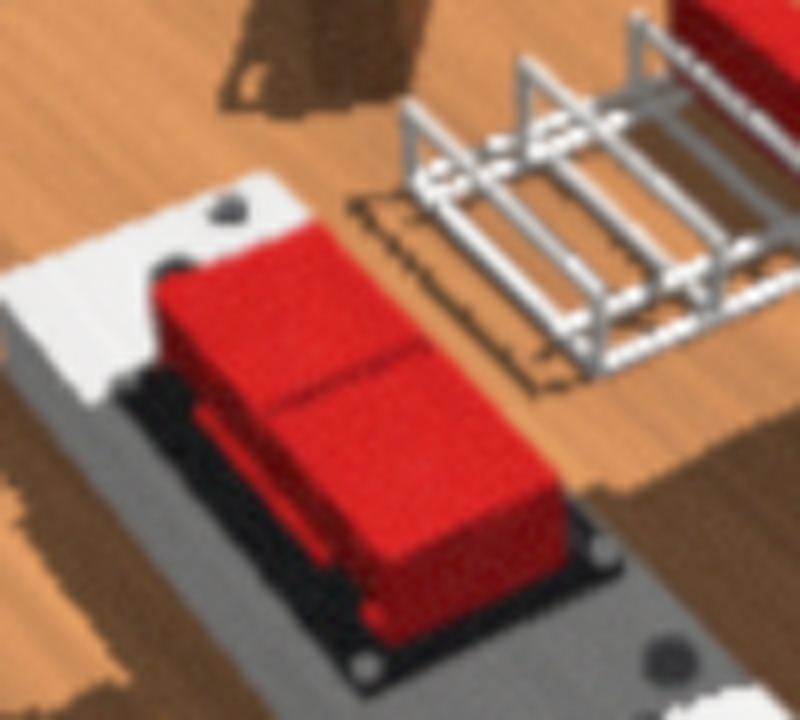

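View pics/top14.png

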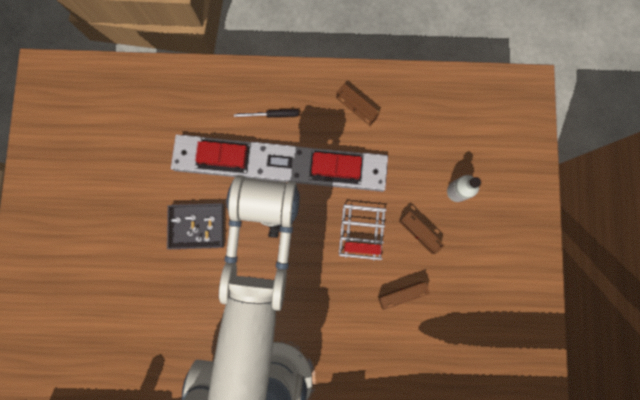

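View pics/scene14.png

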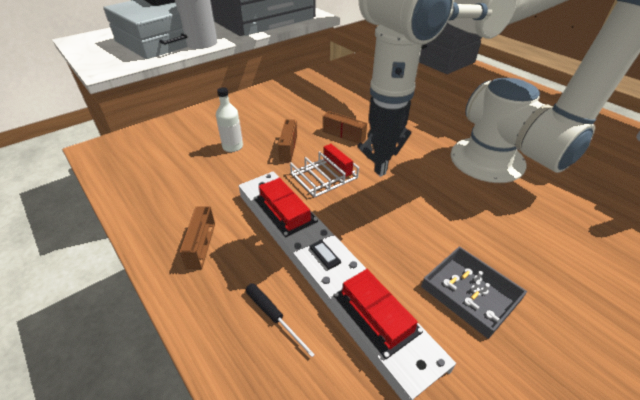

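```bash
python3 - <<'E'
from h import *
u=np.array([.0722,.9974,0]);n=np.array([.9974,-.0722,0]); im=cv2.imread("pics/scene14.png")[:,:,::-1]
K=np.array([(383,560),(567,487),(315,222),(152,287)])
px=(K+.5)/8+[240,150]-.5
for z in (.084,.088,.095):
    P=np.array([np.array([.6217,-.1634,z])+a*u*.07+b*n*.03 for a,b in((1,1),(1,-1),(-1,-1),(-1,1))])
    print(z,(px-proj("scene",P)).round(1).tolist())
print(robot.sign_off())
E
```

```text
0.084 [[-0.1, 1.0], [0.1, 2.5], [-0.6, 1.5], [0.5, 0.9]]
0.088 [[-0.0, 2.3], [0.2, 3.7], [-0.5, 2.8], [0.7, 2.2]]
0.095 [[0.2, 4.6], [0.2, 6.0], [-0.3, 5.0], [1.0, 4.4]]
the job is handed in; nothing more can be done
None
```

The larger lens is fitted on the bare lamp, pressed home at all four corners and let go. I handed the job in at about 41 s with the arm clear.

**What I did:** I took the lens from the rack by its middle and tipped it onto the bench open side down, then let go. I then gripped it across its width, set it on the clips and pressed each corner. The first two corners got a second press as a check.

**Last checks that agreed:**
- **Height:** under 24–39 N, all four corners stopped at the same tool height, about 95 mm. That matches a lens face 36 mm above the seat.
- **Picture after letting go:** the lens lies level. Its face corners are within 1–2.5 px of the flush position, against 4.4–6 px for an unclicked lens.
- **Other items:** the small lens, tray, screwdriver and bottle look unmoved in the overview pictures.

**What failed or disagreed:**
- **Failed first try:** joint limits stopped my first attempt to lay the lens down. The held lens touched the edge of the light bar, with about 47 N at the wrist. I backed off, checked that the lens had hardly slipped, and laid it down at another angle.
- **Lamp spacing:** in the top view the two lenses measured 335 mm apart instead of 340 mm. I put that down to pixel and shadow error.
- **Clips:** I had no direct reading of the clip joints, so the clicks are inferred from force, height and pictures.

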